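# Weigh the coffee and pack the guest-room tea caddy

## Robot

A 6-joint arm with a two-finger parallel gripper is mounted at the origin on the work surface. World frame = base frame: x ahead of the robot, y to its left, z up, the work surface at z = 0. Lengths are in m, angles in rad, forces in N, time in s.
With the tool pointing down it reaches from about 0.35 to 0.95 m from the base axis. Payload 17.4 kg.
Tool frame: the origin (TCP) lies between the finger pads; the fingertips stand 17 mm ahead of it and the grasp point (between the pads) lies 2 mm behind it; z points along the fingers, y is the direction in which the jaws open and shut (so a half turn about z gives the same grasp; the last joint's range is limited). The gripper opens to 93 mm and grips with 3 to 60 N. Pads are 15 mm wide; open, the fingers measure 128 mm over their backs; the gripper's body (75 mm by 188 mm) begins 65 mm behind the grasp point.
Start: joints at [-1.161, 0.116, 1.442, -0, 1.584, -0.038], TCP at [0.292, -0.608, 0.236] pointing down, gripper open.
Joint ranges: [-2.83, 2.83], [-0.83, 2.19], [0.07, 2.5], [-1.14, 4.28], [0.01, 3], [-2.97, 2.97]. Speed limits (rad/s): [1.89, 1.89, 2.22, 3.14, 3.14, 3.14].

## Interface

Orientations are given as a unit quaternion [x, y, z, w].
In Python, from bench import arm gives the robot as it stands.
- The arm moves only by the tool move_arm, never from a script. Its argument "motion" is one flat list of numbers, 7 for each row, row after row: the shift along the tool's x, y, z each as a share of 300 mm, from -1 to 1, then the turn, a rotation vector about the tool's x, y, z each as a share of pi/2 rad, from -1 to 1, then the finger opening in mm, from 0 to 93. A call has 1 to 12 rows; each row shifts and turns the pose as measured when the row begins, along the tool's axes as they then stand; what a row does not reach is not made up. A row lasts 1/10 s, in which the tool goes at most 50 mm and 8.59 degrees, less where a joint would pass 70% of its speed; a pose out of reach is approached as far as the arm can. A call with a number of a shift or a turn outside -1 to 1 is refused whole. A call with a gripper value outside its range is refused whole. The fingers move at their own pace and stop on an object; "grip_force" is the grip in N (left out, the last holds). Time passes only in rows, so rows that do not move let the fingers close. It gives the time, the measured TCP pose, the force and the opening at its end, in the units of the state.
- arm.state(): the state, without advancing time (a new reading comes with each control period).
- arm.snapshot(name): name is "scene" or "side" or "wrist"; returns the picture (420x560x3 uint8, red, green, blue); there is no depth.
- arm.camera_params(name): a dict with "K" (3x3 intrinsics, pixels), "R" (3x3) and "t" (3): a world point X has camera coordinates R X + t; the wrist camera has in their place "mount" (4x4, takes a point from camera to tool coordinates, whose origin is the TCP and whose axes are the flange's). Camera axes: x right, y down, z forward; pixel columns grow to the right and rows downward; lengths in m; the calibration is good to about 2 mm. A picture is of the moment at which its call begins: read the wrist's pose just before it. camera_params takes no time and is no camera call.
- arm.job_done(): hands the job in, once; it reports no verdict.
The state is a dict: "time": time; "joint_positions": joint angles; "qvel": joint speeds; "joint_torque": joint torques, N m; "position": TCP position; "tcp_rot": TCP orientation; "contact_force": force on the tool from outside, world axes, zero at the start; "ft_torque": the same for the moment, N m; "grip_width": finger opening in m.
Only numpy, scipy, OpenCV 4.12 (cv2) and the standard library are available. Lean on these libraries where they do the work, as an engineer would, in place of code of your own. Each camera call takes 0.05 s, during which the arm holds its last target.

## Task

Restock the dark wooden caddy on this tea station. Check-weigh the round coffee tin before it goes in: stand it gently in the middle of the scale's pan, let go and give the pan a moment to settle. Then pack the coffee tin, the tea carton and the oblong white canister together in the caddy, all three standing upright on its floor, and leave the mug, the tumbler, the little cup and the milk pot where they stand.

Things in the scene. Friction and masses are not known exactly. Their poses are not given: they have to be found in the camera images.
- caddy: Open dark wooden box, no lid, heavy and immovable: 136 (own x) x 132 (own y) x 34 mm high outside, walls and floor 6 mm, so 124 x 120 mm inside, 28 mm deep. Origin: centre of its underside on the table; z up. The goods stand taller than its walls and fill it with about 10 mm to spare: carton along one wall (110 along caddy y), tin and canister beside it in a row along y, the canister's 60 mm along caddy x.
- caddy_floor (a point): Centre of the caddy's inner floor, 6 mm above the table.
- scale: White spring kitchen scale, immovable: base 130 x 120 x 36 mm with a round steel pan, diameter 110 mm, above it. Origin: centre of its underside on the table; z up.
- pan_top (a point): Centre of the pan's top face, 60 mm above the table when unloaded; it sinks with the pan.
- scale_pan (a joint): How far the pan is pressed down, in m: 0 empty, stop at 0.014. The spring is about 400 N/m (preload about 0.2 N), damped; the coffee tin sinks it about 4 to 9 mm. The pan does not tilt.
- coffee_tin: Round plain steel tin, upright, diameter 64, height 94 mm, 0.18 to 0.36 kg. Origin: centre of its underside; z up its axis.
- tea_carton: Stiff brown cardboard tea carton, upright, 50 (own x) x 110 (own y) x 56 mm high, about 0.12 kg. Origin: centre of its underside.
- canister: Oblong white canister with a closed top, upright, 60 (own x) x 46 (own y) x 94 mm high, about 0.25 kg. Origin: centre of its underside.
- mug: Bystander: white mug, radius 36, height 90 mm, handle towards its own +y reaching about 70 mm from the axis. Origin: centre of its underside.
- tumbler: Bystander: clear glass tumbler, radius 34, height 100 mm. Origin: centre of its underside.
- milk_pot: Bystander: small white lidded pot, radius 22, height 62 mm, standing only about 10 to 16 mm from the side of the coffee tin at the start. Origin: centre of its underside.
- espresso_cup: Bystander: small white handleless cup, radius 26, height 55 mm. Origin: centre of its underside.

How it is judged:
On the way:
1. the coffee tin stands upright on the pan, its axis within 15 mm of the middle, let go, the pan sunk and still for half a second (horizontal distance between coffee_tin and pan_top below 0.015 m and angle between coffee_tin's own z axis and vertical below 0.06 rad and value of joint scale_pan above 0.003 m and velocity of joint scale_pan between -0.01 and 0.01 m/s and contact force between coffee_tin and scale above 1 N and contact force between each of coffee_tin, scale and the fingers below 0.05 N and contact force between scale and the arm below 0.05 N), for 0.5 s.
At the end, for the whole second after the job is handed in: Coffee tin, tea carton and canister all stand inside the caddy: undersides within 4 mm of its floor, upright within about 3.5 degrees, centres within its inner walls, released and at rest; mug, tumbler, espresso cup and milk pot upright and within 30 mm of where they were (x of coffee_tin in the frame of caddy between -0.032 and 0.032 m and y of coffee_tin in the frame of caddy between -0.03 and 0.03 m and z of each of coffee_tin, tea_carton, canister in the frame of caddy_floor below 0.004 m and angle between each of coffee_tin, tea_carton, canister's own z axis and vertical below 0.06 rad and linear speed of each of coffee_tin, tea_carton, canister below 0.01 m/s and contact force between each of coffee_tin, tea_carton, canister and the fingers below 0.05 N and x of tea_carton in the frame of caddy between -0.038 and 0.038 m and y of tea_carton in the frame of caddy between -0.036 and 0.036 m and x of canister in the frame of caddy between -0.041 and 0.041 m and y of canister in the frame of caddy between -0.039 and 0.039 m and distance of each of mug, tumbler, milk_pot, espresso_cup from where it was at the start of the episode below 0.03 m and angle between each of mug, tumbler, milk_pot, espresso_cup's own z axis and vertical below 0.1 rad); the robot touches nothing.
It fails at once if the tin is banged or pushed hard onto the scale (over 25 N) (contact force between coffee_tin and scale above 25 N).
It fails at once if the mug is pushed more than 30 mm or tipped (distance of mug from where it was at the start of the episode above 0.03 m or angle between mug's own z axis and vertical above 0.4 rad).
It fails at once if the tumbler is pushed more than 30 mm or tipped (distance of tumbler from where it was at the start of the episode above 0.03 m or angle between tumbler's own z axis and vertical above 0.4 rad).
It fails at once if the milk pot is pushed more than 30 mm or tipped (distance of milk_pot from where it was at the start of the episode above 0.03 m or angle between milk_pot's own z axis and vertical above 0.4 rad).
It fails at once if the espresso cup is pushed more than 30 mm or tipped (distance of espresso_cup from where it was at the start of the episode above 0.03 m or angle between espresso_cup's own z axis and vertical above 0.4 rad).
It also fails if it takes over 72 s, if anything falls off the work surface, if the arm or the gripper's body presses on something with over 40 N, if the wrist force passes 120 N, or if a joint passes its speed limit or range.

## Working session

There is one attempt and no reset: what is moved stays moved. The work goes in short steps, Python scripts to look and compute and a tool call to move; the robot and the scene stay as the last step left them, time stands still between calls to the robot, and variables do not carry over. Pictures are saved under pics/ and viewed, and the job is handed in when it is done.

Besides the shell and the picture viewer there is one more tool, called in YAML: its name, and indented under it one key for each argument. move_arm: Moves the arm, as the interface text tells. Its arguments: {"type":"object","properties":{"motion":{"type":"array","items":{"type":"number"}},"grip_force":{"type":"number"}},"required":["motion"]}

```bash
ls; mkdir -p pics; python3 - <<'E'
from bench import arm
import cv2, numpy as np
s=arm.state(); print(s)
for n in ("scene","side","wrist"):
    p=arm.camera_params(n); print(n,{k:np.round(v,4).tolist() for k,v in p.items()})
    im=arm.snapshot(n); cv2.imwrite(f"pics/{n}0.png",im[:,:,::-1])
E
```

```text
pics
{'time': 0.0, 'joint_positions': array([-1.16082885e+00,  1.16476770e-01,  1.44228379e+00,  2.98874260e-05,
        1.58398373e+00, -3.78340212e-02]), 'qvel': array([ 1.70156292e-04, -9.27038970e-05,  5.48954815e-04,  6.73477807e-04,
       -1.58131043e-03,  1.04630796e-06]), 'joint_torque': array([ 5.98285929e-03, -7.21261096e+01, -6.22605801e+01,  7.83560704e-02,
        2.38861470e-02, -9.00329292e-05]), 'position': array([ 0.29216865, -0.6082832 ,  0.23489988]), 'tcp_rot': array([ 9.75038565e-01,  2.22034829e-01, -9.18391939e-05, -5.68645383e-04]), 'contact_force': array([-0.10648327, -0.2853208 , -0.5343341 ]), 'ft_torque': array([-0.01964954,  0.0279996 ,  0.02330494]), 'grip_width': 0.09318989276407745}
scene {'K': [[489.2492, 0.0, 280.7836], [0.0, 489.2492, 210.7215], [0.0, 0.0, 1.0]], 'R': [[-0.2113, 0.9772, -0.0188], [0.7707, 0.1548, -0.6181], [-0.6011, -0.1451, -0.7859]], 't': [0.1221, -0.3925, 1.4382]}
side {'K': [[383.3558, 0.0, 277.5932], [0.0, 383.3558, 212.9036], [0.0, 0.0, 1.0]], 'R': [[-0.991, -0.1335, -0.0017], [-0.0979, 0.7349, -0.6711], [0.0909, -0.6649, -0.7414]], 't': [0.5732, 0.0972, 0.8759]}
wrist {'K': [[310.1201, 0.0, 281.8587], [0.0, 310.1201, 211.9521], [0.0, 0.0, 1.0]], 'mount': [[-0.0011, -0.9564, -0.2921, 0.0814], [1.0, -0.0012, 0.0002, -0.0003], [-0.0005, -0.2921, 0.9564, -0.1485], [0.0, 0.0, 0.0, 1.0]]}
```

View pics/scene0.png

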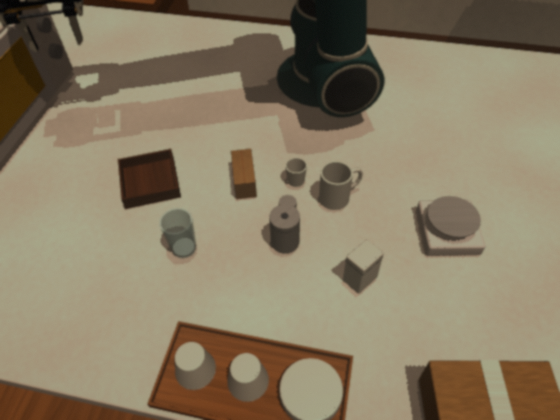

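View pics/side0.png

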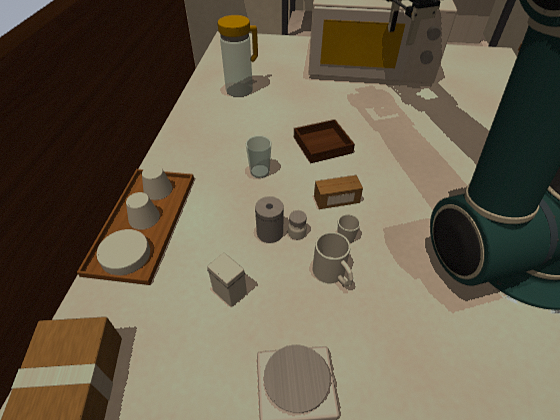

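View pics/wrist0.png

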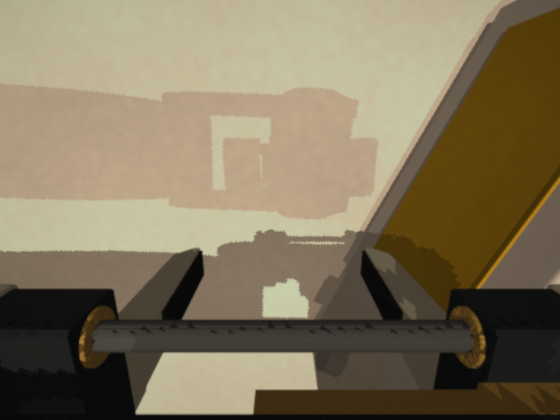

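The scene view shows the caddy at about (149,178), carton (244,173), espresso cup (296,172), mug (337,185), tin (285,230) with the milk pot just behind it at (288,205), canister (363,265), scale (452,225) and tumbler (179,235). The side view shows the same things. The wrist view only shows empty table. I'll enlarge both to measure corners.

```bash
cat > h.py <<'E'
import cv2, numpy as np
from bench import arm
def crop(src,x0,y0,x1,y1,f,out):
    im=cv2.imread(src)[y0:y1,x0:x1]
    im=cv2.convertScaleAbs(im,alpha=1.3,beta=10)
    im=cv2.resize(im,None,fx=f,fy=f,interpolation=cv2.INTER_CUBIC)
    for x in range((x0+19)//20*20,x1,20):
        cv2.line(im,((x-x0)*f,0),((x-x0)*f,6),(0,0,255),1); cv2.putText(im,str(x),((x-x0)*f+1,16),0,.35,(0,0,255),1)
    for y in range((y0+19)//20*20,y1,20):
        cv2.line(im,(0,(y-y0)*f),(6,(y-y0)*f),(0,0,255),1); cv2.putText(im,str(y),(8,(y-y0)*f+4),0,.35,(0,0,255),1)
    cv2.imwrite(out,im)
def ray(cam,uv,pose=None):
    """returns origin, dir in world"""
    p=arm.camera_params(cam); K=p['K']
    d=np.linalg.inv(K)@np.array([uv[0],uv[1],1.])
    if cam!='wrist':
        R,t=p['R'],p['t']; return -R.T@t, R.T@d
    from scipy.spatial.transform import Rotation as Ro
    M=p['mount']; Rw=Ro.from_quat(pose[1]).as_matrix()
    return pose[0]+Rw@M[:3,3], Rw@M[:3,:3]@d
def atz(cam,uv,z,pose=None):
    o,d=ray(cam,uv,pose); return o+d*(z-o[2])/d[2]
def tri(rays):
    A=np.zeros((3,3));b=np.zeros(3)
    for o,d in rays:
        d=d/np.linalg.norm(d);P=np.eye(3)-np.outer(d,d);A+=P;b+=P@o
    x=np.linalg.solve(A,b)
    return x
def proj(cam,X,pose=None):
    p=arm.camera_params(cam)
    if cam!='wrist': c=p['R']@np.asarray(X)+p['t']
    else:
        from scipy.spatial.transform import Rotation as Ro
        Rw=Ro.from_quat(pose[1]).as_matrix(); M=p['mount']
        T=Rw.T@(np.asarray(X)-pose[0]); c=np.linalg.inv(M)@np.append(T,1); c=c[:3]
    u=p['K']@c; return u[:2]/u[2]
E
python3 - <<'E'
from h import *
crop('pics/scene0.png',105,140,305,265,4,'pics/c1.png')
crop('pics/scene0.png',260,150,500,300,3,'pics/c2.png')
crop('pics/side0.png',230,110,380,220,5,'pics/c3.png')
crop('pics/side0.png',195,170,375,305,4,'pics/c4.png')
crop('pics/side0.png',240,330,360,420,5,'pics/c5.png')
E
```

```text
(no output)
```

View pics/c1.png

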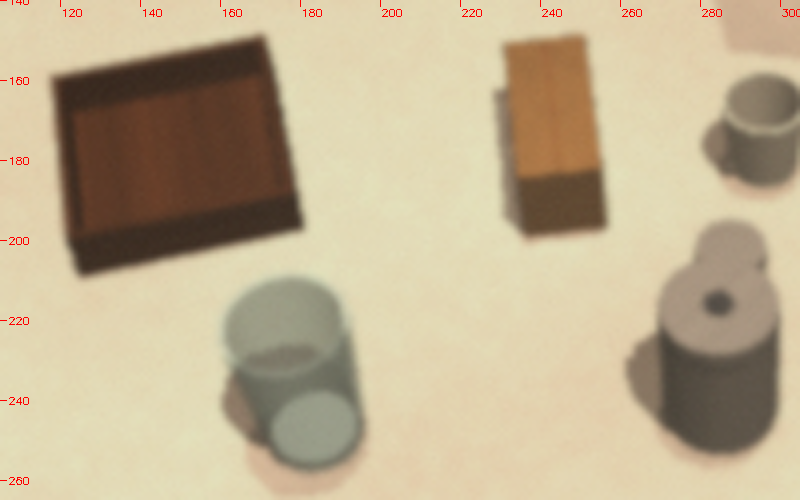

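View pics/c2.png

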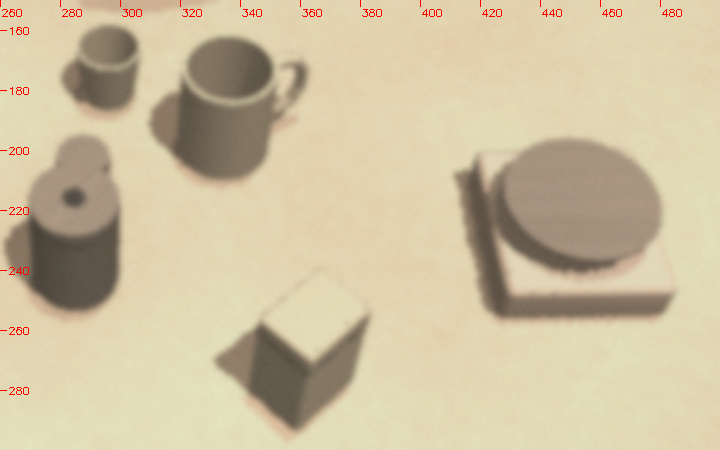

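View pics/c3.png

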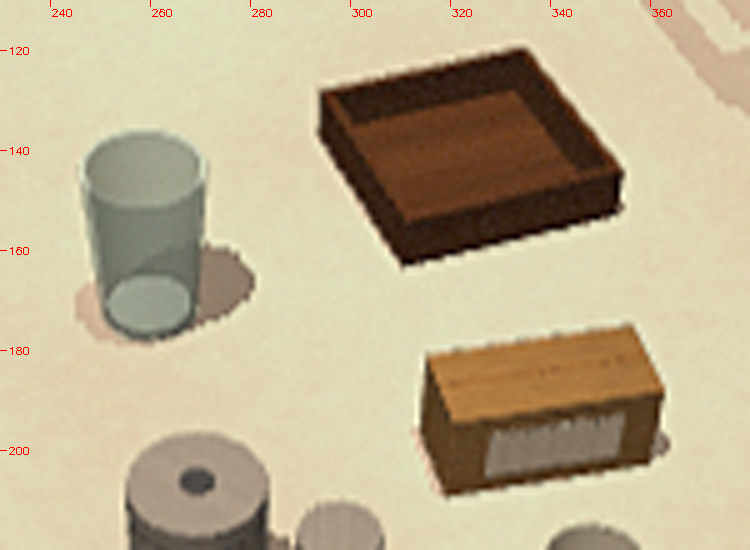

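View pics/c4.png

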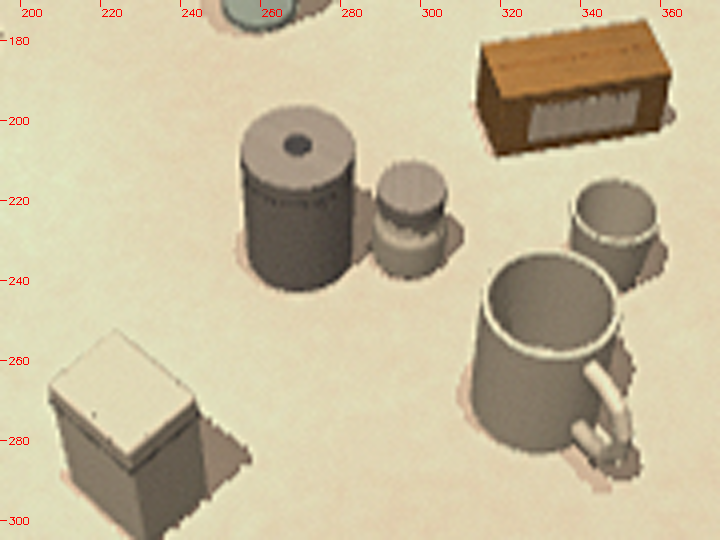

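View pics/c5.png

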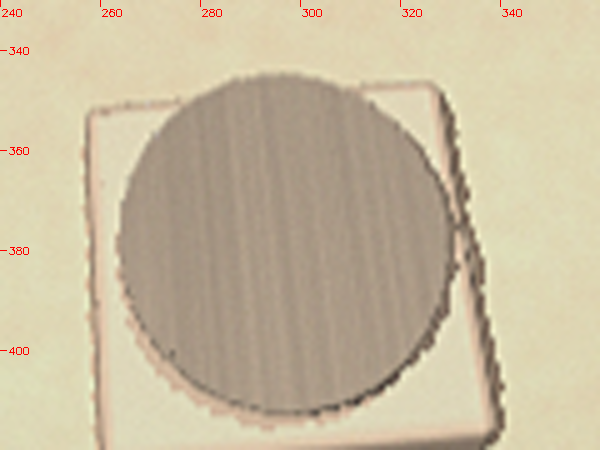

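```bash
python3 - <<'E'
from h import *
T=lambda a,b: tri([ray('scene',a),ray('side',b)])
def show(n,a,b):
    X=T(a,b); e=[np.linalg.norm(proj(c,X)-np.array(u)) for c,u in(('scene',a),('side',b))]
    print(n,np.round(X*1000,1),'err px',np.round(e,1)); return X
print('carton'); P=[show('c',a,b) for a,b in [((234.3,185),(315.4,181.4)),((255,182.5),(320.6,194.6)),((251.3,148.8),(362.6,188)),((230.8,150.5),(356.4,174.8))]]
P=np.array(P);print(P.mean(0), np.degrees(np.arctan2(*((P[0]+P[1]-P[2]-P[3])[[1,0]]))))
print('canister'); P=[show('c',a,b) for a,b in [((363.3,270.7),(207.5,268.8)),((383.3,255.3),(227,287)),((366,239.7),(244.5,270)),((346.7,257.3),(223.8,252.5))]]
P=np.array(P);print(P.mean(0))
for i in range(4):
    d=P[(i+1)%4]-P[i];print('edge',np.round(np.linalg.norm(d)*1e3,1),np.degrees(np.arctan2(d[1],d[0])))
show('tin',(284.5,215.8),(269.4,206.2))
show('pan',(454,216.7),(297.2,378.8))
show('mug',(336,173),(332.8,245.8))
show('esp',(296,165.7),(348.5,222.8))
show('tum',(175.8,221.5),(259,144))
print('pot',atz('side',(297.8,216.8),.062))
print('caddy rim')
P=np.array([show('c',a,b) for a,b in [((118,158.8),(334,120)),((171.3,149.3),(354.3,144)),((179,188),(310.5,154.5)),((122.5,199.5),(294,128))]]);print(P.mean(0))
for i in range(4):
    d=P[(i+1)%4]-P[i];print('edge',np.round(np.linalg.norm(d)*1e3,1),np.degrees(np.arctan2(d[1],d[0])))
E
```

```text
carton
c [ 499.5 -124.7   52.6] err px [0.4 0.3]
c [483.6 -79.8  52.8] err px [0.2 0.2]
c [ 382.2 -114.2   55.2] err px [0.1 0.1]
c [ 397.1 -161.4   54.8] err px [0.1 0.1]
[ 0.44060584 -0.12005747  0.05384292] 19.236409989422153
canister
c [690.5 186.9  87.2] err px [0.7 0.6]
c [645.  220.6  83.5] err px [0.2 0.2]
c [618.6 183.1  89.6] err px [0.2 0.2]
c [667.8 150.2  91.9] err px [0.8 0.7]
[0.65544654 0.18520665 0.08806419]
edge 56.8 143.4994140350048
edge 46.3 -125.1261163561652
edge 59.2 -33.72279394226476
edge 43.4 58.28371966381493
tin [595.1  13.1  94. ] err px [0.2 0.2]
pan [496.8 361.4  54.8] err px [0.2 0.3]
mug [450.7  99.3  87.2] err px [0.  0.1]
esp [415.    2.4  53.5] err px [0.1 0.1]
tum [ 654.5 -201.2   95.7] err px [0.3 0.2]
pot [0.53083606 0.00720003 0.062     ]
caddy rim
c [ 460.2 -431.8   33.4] err px [0.8 0.7]
c [ 399.6 -317.3   32.4] err px [0.3 0.3]
c [ 519.8 -253.4   34.2] err px [0.2 0.2]
c [ 578.4 -368.8   35.3] err px [0. 0.]
[ 0.48949874 -0.34282061  0.03382578]
edge 129.5 117.87234883719555
edge 136.1 27.99539411769402
edge 129.4 -63.040930838574816
edge 134.0 -151.94001130802394
```

```bash
cat >> h.py <<'E'
from scipy.spatial.transform import Rotation as Ro
def delta(target, yaw, N=1):
    """TCP target xyz, yaw of tool y (deg). tool pointing straight down. prints shares"""
    s=arm.state(); R0=Ro.from_quat(s['tcp_rot'])
    a=np.radians(yaw); y=np.array([np.cos(a),np.sin(a),0]); z=np.array([0,0,-1.]); x=np.cross(y,z)
    Rt=Ro.from_matrix(np.column_stack([x,y,z]))
    d=R0.inv().apply(np.array(target)-s['position'])
    rv=(R0.inv()*Rt).as_rotvec()
    ycur=R0.as_matrix()[:,1]
    print('t %.2f pos %s yaw %.1f j6 %.0f F %s grip %.1f'%(s['time'],np.round(s['position']*1e3,1),np.degrees(np.arctan2(ycur[1],ycur[0])),np.degrees(s['joint_positions'][5]),np.round(s['contact_force'],1),s['grip_width']*1e3))
    print('dist mm',np.round(d*1e3,1),'turn deg',np.round(np.degrees(rv),2))
    print('per row shares (N=%d):'%N,np.round(d/.3/N,4),np.round(rv/(np.pi/2)/N,4))
def cad(cx,cy,C=(0.4895,-0.3428),yaw=27.8):
    a=np.radians(yaw); return np.array([C[0]+np.cos(a)*cx-np.sin(a)*cy, C[1]+np.sin(a)*cx+np.cos(a)*cy])
E
python3 -c "
from h import *
delta((.4406,-.12,.25),-70.8,11)"
```

```text
t 0.15 pos [ 292.2 -608.3  235.1] yaw -64.3 j6 -2 F [ 1.1 -0.8 -0.4] grip 92.8
dist mm [ 345.2 -375.9  -14.6] turn deg [-0.05  0.    6.46]
per row shares (N=11): [ 0.1046 -0.1139 -0.0044] [-0.0001  0.      0.0065]
```

move_arm:
  motion: [0.105,-0.114,-0.004,0,0,0.006,93,0.105,-0.114,-0.004,0,0,0.006,93,0.105,-0.114,-0.004,0,0,0.006,93,0.105,-0.114,-0.004,0,0,0.006,93,0.105,-0.114,-0.004,0,0,0.006,93,0.105,-0.114,-0.004,0,0,0.006,93,0.105,-0.114,-0.004,0,0,0.006,93,0.105,-0.114,-0.004,0,0,0.006,93,0.105,-0.114,-0.004,0,0,0.006,93,0.105,-0.114,-0.004,0,0,0.006,93,0.105,-0.114,-0.004,0,0,0.006,93]

```text
time: 1.25
position: [0.4673, -0.1131, 0.2459]
tcp_rot: [0.986, 0.165, -0.0, -0.002]
contact_force: [1.2, -1.0, -0.1]
grip_width: 0.0926
```

```bash
python3 -c "
from h import *
delta((.4406,-.12,.25),-70.8,5)"
```

```text
t 1.25 pos [ 467.3 -113.1  245.9] yaw -71.0 j6 54 F [ 1.2 -1.  -0.1] grip 92.6
dist mm [-27.5  -2.2  -4. ] turn deg [-0.28  0.01 -0.21]
per row shares (N=5): [-0.0183 -0.0015 -0.0027] [-0.0006  0.     -0.0005]
```

```bash
cat >> h.py <<'E'
def wshot(name):
    s=arm.state(); im=arm.snapshot('wrist'); cv2.imwrite(f'pics/{name}.png',im[:,:,::-1])
    np.savez(f'pics/{name}.npz',p=s['position'],q=s['tcp_rot'])
def pose(name):
    d=np.load(f'pics/{name}.npz'); return d['p'],d['q']
E
python3 -c "
from h import *
wshot('w1')"
```

```text
(no output)
```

View pics/w1.png

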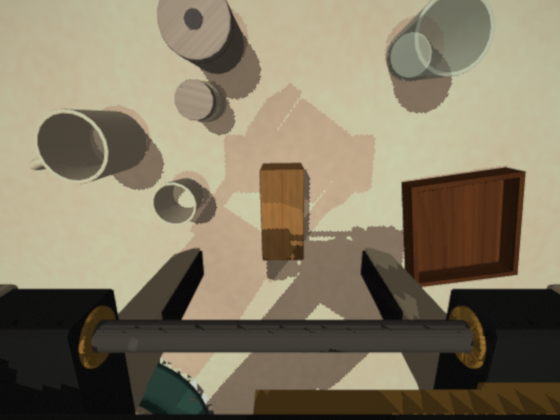

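The wrist view shows the carton top centred near (283,212), the caddy at (463,228), the tin lid at (193,20), the pot lid at (195,100), the espresso cup (178,202), the mug (72,145) and the tumbler (430,45). I'll enlarge the carton and caddy.

```bash
python3 -c "
from h import *
crop('pics/w1.png',250,155,320,285,4,'pics/c6.png')
crop('pics/w1.png',390,160,540,300,4,'pics/c7.png')
p=pose('w1')
for c in (((.4995,-.1247,.0526)),(.4836,-.0798,.0528),(.3822,-.1142,.0552),(.3971,-.1614,.0548)): print(np.round(proj('wrist',c,p),1))
for s in ((1,1),(1,-1),(-1,-1),(-1,1)): print(np.round(proj('wrist',[*cad(68*s[0]/1e3,66*s[1]/1e3),.034],p),1))
"
```

```text
[302.2 169. ]
[259.1 169.4]
[260.6 258.7]
[301.8 259.5]
[408.6 186.1]
[523.1 169. ]
[515.7 273. ]
[412.4 286.8]
```

View pics/c6.png

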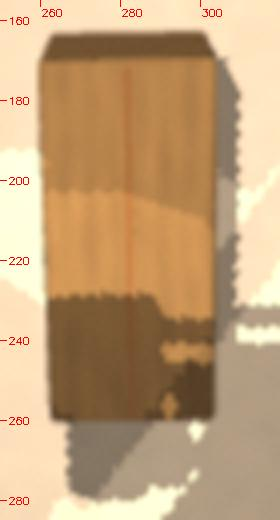

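View pics/c7.png

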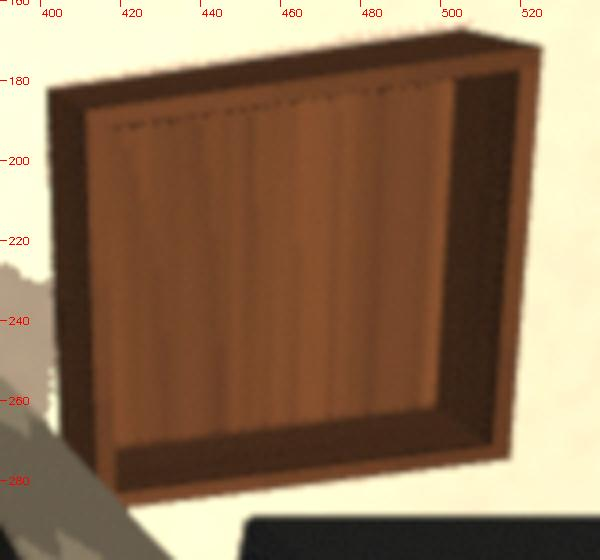

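```bash
cat > m1.py <<'E'
from h import *
p=pose('w1')
def poly(cam,px,z,p=None):
    P=np.array([atz(cam,u,z,p) for u in px]); print(cam,np.round(P.mean(0)*1e3,1))
    for i in range(4):
        d=P[(i+1)%4]-P[i];print('  edge %.1f %.1f'%(np.linalg.norm(d)*1e3,np.degrees(np.arctan2(d[1],d[0]))))
if __name__=='__main__':
    print('carton');poly('wrist',[(260.5,169.5),(303.5,169.5),(303.5,259.7),(262.5,259.7)],.056,p)
    poly('scene',[(234.3,185),(255,182.5),(251.3,148.8),(230.8,150.5)],.056)
    poly('side',[(315.4,181.4),(320.6,194.6),(362.6,188),(356.4,174.8)],.056)
    print('caddy');poly('wrist',[(411.5,186.8),(525,171.8),(517,274.5),(415,286)],.034,p)
    poly('scene',[(118,158.8),(171.3,149.3),(179,188),(122.5,199.5)],.034)
    poly('side',[(334,120),(354.3,144),(310.5,154.5),(294,128)],.034)
    print('tin',atz('wrist',(193,19),.094,p),'pot',atz('wrist',(195,100),.062,p))
E
python3 m1.py; python3 -c "
from h import *
delta((.4406,-.12,.25),-70.8,1)"
```

```text
carton
wrist [ 441.1 -121.8   56. ]
  edge 47.1 -71.0
  edge 108.4 -159.9
  edge 49.1 109.0
  edge 108.4 19.0
scene [ 442.9 -119.1   56. ]
  edge 47.3 110.4
  edge 109.3 -161.2
  edge 49.5 -72.2
  edge 111.5 19.9
side [ 440.5 -118.3   56. ]
  edge 47.6 109.2
  edge 107.6 -160.1
  edge 49.0 -72.2
  edge 108.8 20.6
caddy
wrist [ 489.2 -346.    34. ]
  edge 131.1 -63.2
  edge 134.8 -152.5
  edge 130.4 116.4
  edge 134.0 27.8
scene [ 489.3 -343.1   34. ]
  edge 130.4 115.7
  edge 132.4 27.8
  edge 129.5 -63.2
  edge 135.0 -151.8
side [ 489.8 -341.9   34. ]
  edge 127.5 119.0
  edge 136.3 27.7
  edge 131.4 -63.5
  edge 130.6 -154.0
tin [0.59516468 0.01174209 0.094     ] pot [0.5312347  0.00272039 0.062     ]
t 1.30 pos [ 469.2 -107.9  246.1] yaw -70.8 j6 55 F [ 0.6  2.5 -0.6] grip 93.0
dist mm [-31.   2.  -4.] turn deg [-0.39 -0.08 -0.04]
per row shares (N=1): [-0.1033  0.0067 -0.0132] [-0.0043 -0.0009 -0.0005]
```

move_arm:
  motion: [-0.06,0.004,-0.006,-0.003,0,0,93,-0.05,0.003,-0.006,0,0,0,93,0,0,0,0,0,0,93]

```text
time: 1.6
position: [0.4384, -0.118, 0.2492]
tcp_rot: [0.985, 0.17, 0.0, -0.001]
contact_force: [-0.0, 0.4, -0.7]
grip_width: 0.093
```

```bash
python3 -c "
from h import *
wshot('w2')
crop('pics/w2.png',250,135,320,280,4,'pics/c6.png')
crop('pics/w2.png',390,140,540,290,4,'pics/c7.png')
delta((.4406,-.12,.25),-70.8,1)
"
```

```text
t 1.65 pos [ 438.9 -118.   249.1] yaw -70.5 j6 52 F [-0.3  0.1 -0.5] grip 92.7
dist mm [ 1.   2.4 -0.9] turn deg [-0.16 -0.04  0.31]
per row shares (N=1): [ 0.0033  0.0081 -0.0031] [-0.0018 -0.0005  0.0034]
```

View pics/c6.png

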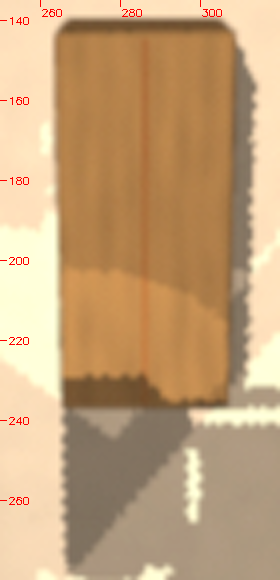

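View pics/c7.png

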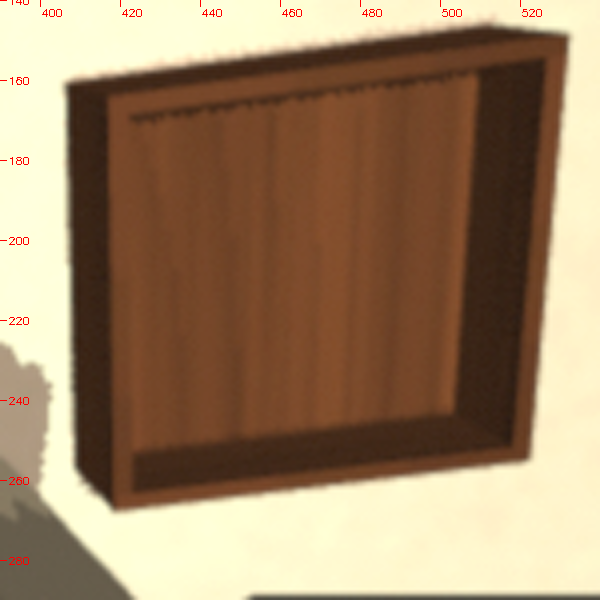

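View pics/w2.png

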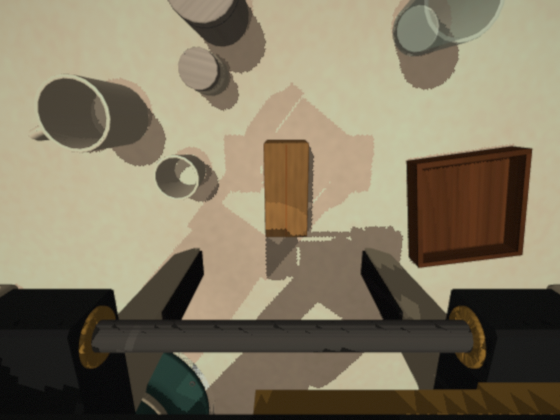

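Standing still now. The carton top has corners (264,142.5), (308.3,142.5), (306.7,236.5) and (265.8,236.5). The caddy rim has corners (417,163.5), (532,149.5), (522.5,255) and (418,267.5).

```bash
python3 -c "
from m1 import *
p=pose('w2')
poly('wrist',[(264,142.5),(308.3,142.5),(306.7,236.5),(265.8,236.5)],.056,p)
poly('wrist',[(417.2,163.5),(532,149.5),(522.5,254.8),(418.3,267.5)],.034,p)
print(atz('wrist',(201,67),.062,p))
delta((.4410,-.1205,.051),-70.9,5)
"
```

```text
wrist [ 440.9 -121.6   56. ]
  edge 47.8 -70.5
  edge 108.6 -160.1
  edge 48.3 109.5
  edge 108.6 19.6
wrist [ 488.6 -346.4   34. ]
  edge 131.3 -63.5
  edge 133.9 -152.4
  edge 132.0 117.4
  edge 135.7 27.3
[0.53322313 0.0012619  0.062     ]
t 1.65 pos [ 438.9 -118.   249.1] yaw -70.5 j6 52 F [-0.3  0.1 -0.5] grip 92.7
dist mm [  1.    3.6 198.1] turn deg [-0.16 -0.04  0.41]
per row shares (N=5): [0.0007 0.0024 0.132 ] [-0.0004 -0.0001  0.0009]
```

move_arm:
  motion: [0.001,0.004,0.15,0,0,0.002,93,0.001,0.004,0.15,0,0,0.002,93,0.001,0.004,0.15,0,0,0,93,0,0,0.12,0,0,0,93,0,0,0.07,0,0,0,93,0,0,0,0,0,0,93]
  grip_force: 15

```text
time: 2.25
position: [0.4417, -0.1248, 0.0514]
tcp_rot: [0.987, 0.162, 0.002, -0.001]
contact_force: [-0.3, -0.2, 0.6]
grip_width: 0.0931
```

```bash
python3 -c "
from h import *
delta((.4410,-.1205,.051),-70.9,1)"
```

```text
t 2.25 pos [ 441.7 -124.8   51.4] yaw -71.4 j6 52 F [-0.3 -0.2  0.6] grip 93.1
dist mm [ 0.7 -4.3  0.4] turn deg [-0.04 -0.27 -0.5 ]
per row shares (N=1): [ 0.0024 -0.0144  0.0013] [-0.0004 -0.003  -0.0056]
```

move_arm:
  motion: [0,-0.012,0,0,0,-0.004,93,0,0,0,0,0,0,40,0,0,0,0,0,0,40,0,0,0,0,0,0,40,0,0,0,0,0,0,40]
  grip_force: 15

```text
time: 2.75
position: [0.4426, -0.1226, 0.0564]
tcp_rot: [0.986, 0.164, 0.005, 0.001]
contact_force: [0.3, 0.0, 0.7]
grip_width: 0.0657
```

```bash
python3 -c "
from h import *
delta((.4410,-.1205,.051),-70.9,1)"
```

```text
t 2.75 pos [ 442.6 -122.6   56.4] yaw -71.1 j6 52 F [0.3 0.  0.7] grip 65.7
dist mm [-0.9 -2.6  5.4] turn deg [ 0.15 -0.53 -0.22]
per row shares (N=1): [-0.003  -0.0085  0.0179] [ 0.0017 -0.0059 -0.0024]
```

move_arm:
  motion: [0,-0.005,0.014,0,-0.005,0,40,0,0,0.006,0,0,0,40,0,0,0.003,0,0,0,40,0,0,0.003,0,0,0,40]

```text
time: 3.15
position: [0.4428, -0.1212, 0.0508]
tcp_rot: [0.986, 0.164, 0.001, 0.002]
contact_force: [-8.9, 2.9, 17.0]
grip_width: 0.0503
```

```bash
python3 -c "
from h import *
delta((.4410,-.1205,.051),-70.9,1)"
```

```text
t 3.15 pos [ 442.8 -121.2   50.8] yaw -71.1 j6 53 F [-8.9  2.9 17. ] grip 50.3
dist mm [-1.4 -1.3 -0.2] turn deg [ 0.21 -0.09 -0.19]
per row shares (N=1): [-0.0048 -0.0043 -0.0006] [ 0.0024 -0.001  -0.0022]
```

```bash
cat >> h.py <<'E'
def plan(wps,grip):
    """wps: list of (xyz,yaw,nrows); straight world segments, rows in tool frame, ideal tracking"""
    s=arm.state(); R=Ro.from_quat(s['tcp_rot']); p=s['position'].copy()
    def Rd(yaw):
        a=np.radians(yaw); y=np.array([np.cos(a),np.sin(a),0]); z=np.array([0,0,-1.]); return Ro.from_matrix(np.column_stack([np.cross(y,z),y,z]))
    print('t %.2f pos %s F %s g %.1f'%(s['time'],np.round(p*1e3,1),np.round(s['contact_force'],1),s['grip_width']*1e3))
    out=[]
    for xyz,yaw,n in wps:
        Rt=Rd(yaw); rv=(R.inv()*Rt).as_rotvec(); dp=(np.array(xyz)-p)/n
        if np.linalg.norm(dp)>.05 or np.linalg.norm(rv)/n>np.radians(8.59): print('TOO FAST',np.linalg.norm(dp),np.degrees(np.linalg.norm(rv)/n))
        for i in range(n):
            d=R.inv().apply(dp)/.3; r=rv/n/(np.pi/2)
            out+= [*np.round(d,3),*np.round(r,3),grip]; R=R*Ro.from_rotvec(rv/n)
        p=np.array(xyz,float); R=Rt
    print(', '.join('%g'%(v+0) for v in out))
E
sed -i 's/C=(0.4895,-0.3428),yaw=27.8/C=(0.4891,-0.3445),yaw=27.6/' h.py
python3 -c "
from h import *
t=cad(-.034,0); print(t)
plan([((.4428,-.1212,.13),-71,2),((*t,.2),-152.4,10)],40)"
```

```text
[ 0.45896908 -0.36025207]
t 3.15 pos [ 442.8 -121.2   50.8] F [-8.9  2.9 17. ] g 50.3
0, 0, -0.132, 0.001, 0, -0.001, 40, 0, 0, -0.132, 0.001, 0, -0.001, 40, -0.021, 0.077, -0.023, 0, 0, 0.09, 40, -0.01, 0.079, -0.023, 0, 0, 0.09, 40, 0.002, 0.08, -0.023, 0, 0, 0.09, 40, 0.013, 0.079, -0.023, 0, 0, 0.09, 40, 0.024, 0.076, -0.023, 0, 0, 0.09, 40, 0.034, 0.072, -0.023, 0, 0, 0.09, 40, 0.044, 0.066, -0.023, 0, 0, 0.09, 40, 0.053, 0.059, -0.023, 0, 0, 0.09, 40, 0.061, 0.051, -0.023, 0, 0, 0.09, 40, 0.068, 0.042, -0.023, 0, 0, 0.09, 40
```

move_arm:
  motion: [0,0,-0.132,0.001,0,-0.001,40,0,0,-0.132,0.001,0,-0.001,40,-0.021,0.077,-0.023,0,0,0.09,40,-0.01,0.079,-0.023,0,0,0.09,40,0.002,0.08,-0.023,0,0,0.09,40,0.013,0.079,-0.023,0,0,0.09,40,0.024,0.076,-0.023,0,0,0.09,40,0.034,0.072,-0.023,0,0,0.09,40,0.044,0.066,-0.023,0,0,0.09,40,0.053,0.059,-0.023,0,0,0.09,40,0.061,0.051,-0.023,0,0,0.09,40,0.068,0.042,-0.023,0,0,0.09,40]

```text
time: 4.35
position: [0.4544, -0.3658, 0.1995]
tcp_rot: [0.845, -0.535, -0.003, -0.0]
contact_force: [1.2, -0.9, -0.8]
grip_width: 0.0497
```

```bash
python3 -c "
from h import *
delta((*cad(-.034,0),.15),-152.4,1)"
```

```text
t 4.35 pos [ 454.4 -365.8  199.5] yaw -154.7 j6 113 F [ 1.2 -0.9 -0.8] grip 49.7
dist mm [-2.8 -6.6 49.5] turn deg [ 0.16  0.29 -2.33]
per row shares (N=1): [-0.0095 -0.0221  0.1649] [ 0.0018  0.0032 -0.0259]
```

Down to z=0.14 and settle, then look.

move_arm:
  motion: [-0.003,-0.007,0.08,0,0.002,-0.012,40,-0.003,-0.007,0.08,0,0,-0.012,40,0,0,0.03,0,0,0,40,0,0,0,0,0,0,40]

```text
time: 4.75
position: [0.4572, -0.3654, 0.1404]
tcp_rot: [0.852, -0.523, -0.002, 0.001]
contact_force: [0.2, -1.1, -1.1]
grip_width: 0.05
```

```bash
python3 -c "
from h import *
wshot('w3')
cv2.imwrite('pics/sc3.png',arm.snapshot('scene')[:,:,::-1])
crop('pics/sc3.png',100,100,240,225,5,'pics/c8.png')
delta((*cad(-.034,0),.15),-152.4,1)"
```

```text
t 4.85 pos [ 457.6 -365.8  142. ] yaw -153.0 j6 112 F [-1.1  0.8 -1.6] grip 49.9
dist mm [-4.3 -3.7 -8. ] turn deg [ 0.16  0.   -0.63]
per row shares (N=1): [-0.0143 -0.0123 -0.0267] [ 0.0018  0.0001 -0.007 ]
```

View pics/w3.png

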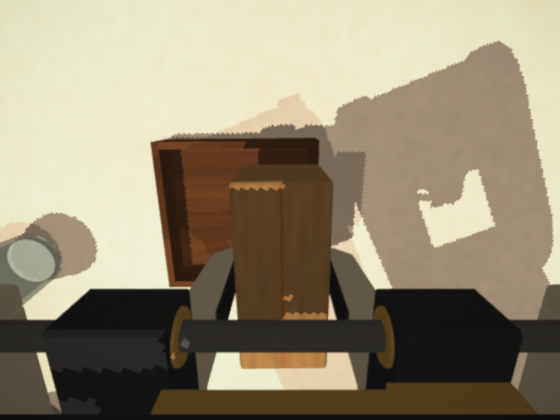

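View pics/c8.png

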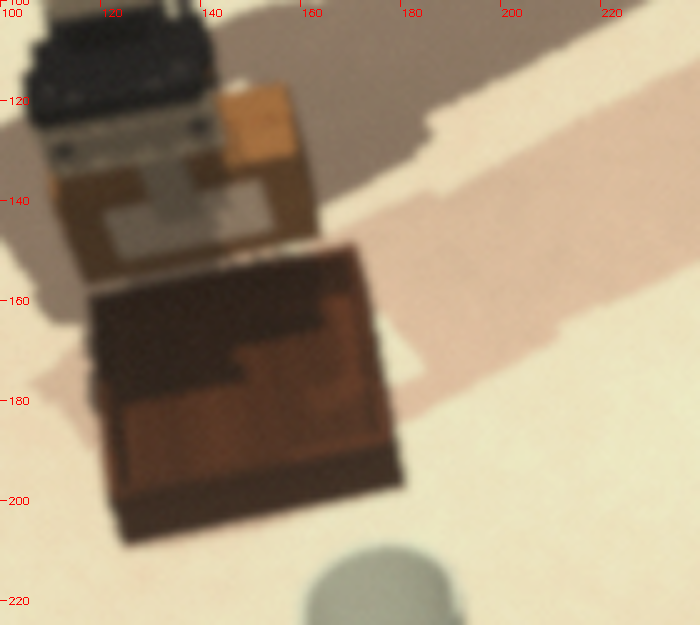

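The wrist view shows the carton in the jaws with its top far edge at (231–331,182), above the caddy's right side. The rim's outer corners are about (152,142), (319,139) and (170,285). I'll check the relation.

```bash
python3 -c "
from h import *
crop('pics/w3.png',140,125,340,295,4,'pics/c9.png')"
```

```text
(no output)
```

View pics/c9.png

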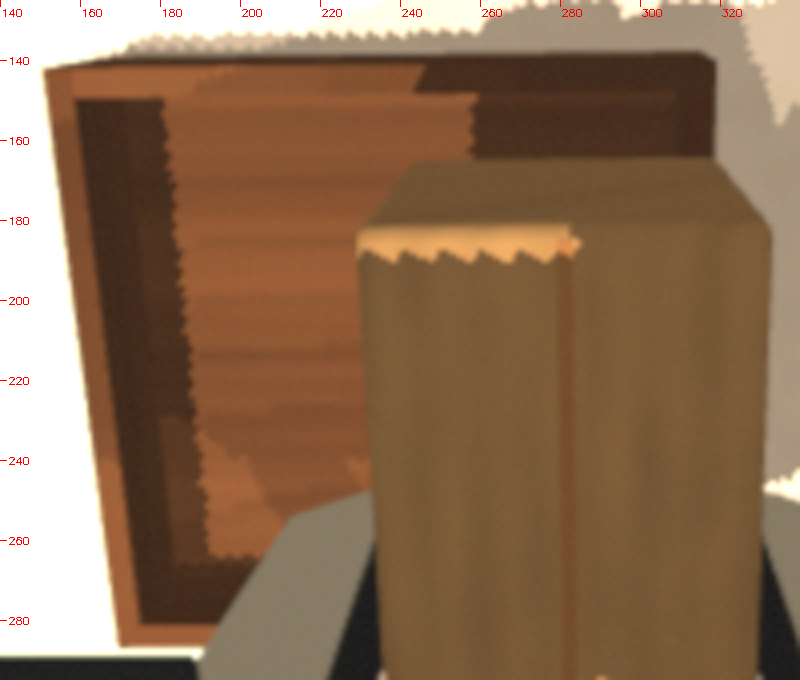

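```bash
python3 -c "
from h import *
p=pose('w3'); print(p[0])
A,B,C=[atz('wrist',u,.034,p) for u in ((151.5,142.5),(318.5,140.8),(170,286.3))]
print(np.round([A,B,C],4)); d=B-A;print(np.linalg.norm(d),np.degrees(np.arctan2(-d[1],-d[0])));d=C-A;print(np.linalg.norm(d),np.degrees(np.arctan2(d[1],d[0])))
print('centre',(B+C)/2)
L,R=[atz('wrist',u,p[0][2]+.0052,p) for u in ((229.5,182),(333,182))]
print('carton far edge',L,R,np.linalg.norm(L-R)); m=(L+R)/2; a=np.radians(27.6); print('carton centre',m+.055*np.array([-np.sin(a),np.cos(a),0]))
"
```

```text
[ 0.45719793 -0.36544656  0.1403761 ]
[[ 0.5781 -0.3735  0.034 ]
 [ 0.4591 -0.4353  0.034 ]
 [ 0.5182 -0.2578  0.034 ]]
0.13404636168459227 27.45564378931008
0.13026138493577424 117.38162317216532
centre [ 0.48864977 -0.34652253  0.034     ]
carton far edge [ 0.50275796 -0.40096406  0.1455761 ] [ 0.45946229 -0.42288571  0.1455761 ] 0.04852909927682812
carton centre [ 0.45562885 -0.36318369  0.1455761 ]
```

```bash
sed -i 's/C=(0.4891,-0.3445),yaw=27.6/C=(0.4887,-0.3462),yaw=27.5/' h.py; python3 -c "
from h import *
t=cad(-.034,-.002);plan([((*t,.115),-152.5,2),((*t,.07),-152.5,3)],40)"
```

```text
t 4.85 pos [ 457.6 -365.8  142. ] F [-1.1  0.8 -1.6] g 49.9
-0.002, -0.004, 0.045, 0.001, 0, -0.003, 40, -0.002, -0.004, 0.045, 0.001, 0, -0.003, 40, 0, 0, 0.05, 0, 0, 0, 40, 0, 0, 0.05, 0, 0, 0, 40, 0, 0, 0.05, 0, 0, 0, 40
```

move_arm:
  motion: [-0.002,-0.004,0.045,0.001,0,-0.003,40,-0.002,-0.004,0.045,0.001,0,-0.003,40,0,0,0.05,0,0,0,40,0,0,0.03,0,0,0,40,0,0,0,0,0,0,40]

```text
time: 5.35
position: [0.4599, -0.3635, 0.0886]
tcp_rot: [0.855, -0.518, 0.001, -0.0]
contact_force: [-0.8, -0.3, -1.2]
grip_width: 0.0498
```

```bash
python3 -c "
from h import *
t=cad(-.034,-.002);delta((*t,.057),-152.5)"
```

```text
t 5.35 pos [ 459.9 -363.5   88.6] yaw -152.4 j6 112 F [-0.8 -0.3 -1.2] grip 49.8
dist mm [-0.1  0.6 31.6] turn deg [-0.1  -0.14  0.08]
per row shares (N=1): [-0.0003  0.0019  0.1052] [-0.0011 -0.0015  0.0009]
```

move_arm:
  motion: [0,0.001,0.03,0,0,0,40,0,0.001,0.03,0,0,0,40,0,0,0.02,0,0,0,40,0,0,0.012,0,0,0,40]

```text
time: 5.75
position: [0.4597, -0.3641, 0.0593]
tcp_rot: [0.855, -0.518, 0.002, -0.0]
contact_force: [-0.3, -0.2, -1.4]
grip_width: 0.0501
```

```bash
python3 -c "
from h import *
t=cad(-.034,-.002);delta((*t,.057),-152.5)"
```

```text
t 5.75 pos [ 459.7 -364.1   59.3] yaw -152.4 j6 112 F [-0.3 -0.2 -1.4] grip 50.1
dist mm [-0.5 -0.   2.3] turn deg [-0.11 -0.18  0.07]
per row shares (N=1): [-0.0015 -0.      0.0077] [-0.0013 -0.002   0.0008]
```

move_arm:
  motion: [0,0,0.008,0,0,0,40,0,0,0.003,0,0,0,40,0,0,0,0,0,0,66,0,0,0,0,0,0,66,0,0,0,0,0,0,66,0,0,-0.05,0,0,0,70,0,0,-0.15,0,0,0,93]

```text
time: 6.45
position: [0.4582, -0.3628, 0.1141]
tcp_rot: [0.855, -0.518, -0.001, -0.001]
contact_force: [0.6, 0.1, -0.4]
grip_width: 0.0742
```

```bash
python3 -c "
from h import *
delta((.595,.011,.25),-90)"
```

```text
t 6.45 pos [ 458.2 -362.8  114.1] yaw -152.4 j6 112 F [ 0.6  0.1 -0.4] grip 74.2
dist mm [-268.5 -294.2 -135.1] turn deg [ -0.09   0.16 -62.43]
per row shares (N=1): [-0.895  -0.9807 -0.4505] [-0.001   0.0018 -0.6937]
```

```bash
python3 -c "
from h import *
plan([((.47,-.33,.18),-145,2),((.595,.011,.25),-90,10)],93)"
```

```text
t 6.45 pos [ 458.2 -362.8  114.1] F [ 0.6  0.1 -0.4] g 74.2
-0.04, -0.043, -0.11, 0, 0.001, -0.041, 93, -0.037, -0.045, -0.11, 0, 0.001, -0.041, 93, -0.069, -0.099, -0.023, 0, 0, -0.061, 93, -0.059, -0.106, -0.023, 0, 0, -0.061, 93, -0.049, -0.111, -0.023, 0, 0, -0.061, 93, -0.038, -0.115, -0.023, 0, 0, -0.061, 93, -0.027, -0.118, -0.023, 0, 0, -0.061, 93, -0.016, -0.12, -0.023, 0, 0, -0.061, 93, -0.004, -0.121, -0.023, 0, 0, -0.061, 93, 0.008, -0.121, -0.023, 0, 0, -0.061, 93, 0.019, -0.12, -0.023, 0, 0, -0.061, 93, 0.031, -0.117, -0.023, 0, 0, -0.061, 93
```

move_arm:
  motion: [-0.04,-0.043,-0.11,0,0.001,-0.041,93,-0.037,-0.045,-0.11,0,0.001,-0.041,93,-0.069,-0.099,-0.023,0,0,-0.061,93,-0.059,-0.106,-0.023,0,0,-0.061,93,-0.049,-0.111,-0.023,0,0,-0.061,93,-0.038,-0.115,-0.023,0,0,-0.061,93,-0.027,-0.118,-0.023,0,0,-0.061,93,-0.016,-0.12,-0.023,0,0,-0.061,93,-0.004,-0.121,-0.023,0,0,-0.061,93,0.008,-0.121,-0.023,0,0,-0.061,93,0.019,-0.12,-0.023,0,0,-0.061,93,0.031,-0.117,-0.023,0,0,-0.061,93]

```text
time: 7.65
position: [0.592, 0.0242, 0.2764]
tcp_rot: [1.0, 0.016, 0.009, 0.005]
contact_force: [1.1, -0.7, -0.3]
grip_width: 0.0931
```

move_arm:
  motion: [0,0,0,0,0,0,93,0,0,0,0,0,0,93]

```text
time: 7.85
position: [0.5926, 0.028, 0.2795]
tcp_rot: [1.0, 0.02, 0.011, 0.004]
contact_force: [-0.1, -0.8, -0.3]
grip_width: 0.0931
```

```bash
python3 -c "
from h import *
wshot('w4')
cv2.imwrite('pics/sc4.png',arm.snapshot('scene')[:,:,::-1])
crop('pics/sc4.png',100,120,280,270,4,'pics/c10.png')
delta((.595,.011,.25),-90)"
```

```text
t 7.95 pos [592.5  27.2 279.2] yaw -87.8 j6 88 F [0.9 0.4 0.3] grip 93.0
dist mm [ 1.2 16.  29.4] turn deg [ 0.5  -1.21  2.22]
per row shares (N=1): [0.0042 0.0535 0.0978] [ 0.0056 -0.0135  0.0247]
```

View pics/w4.png

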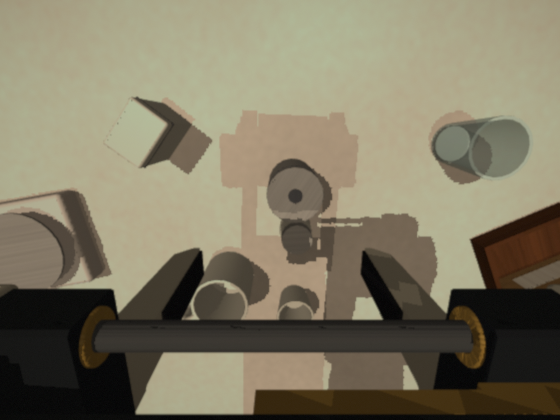

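View pics/c10.png

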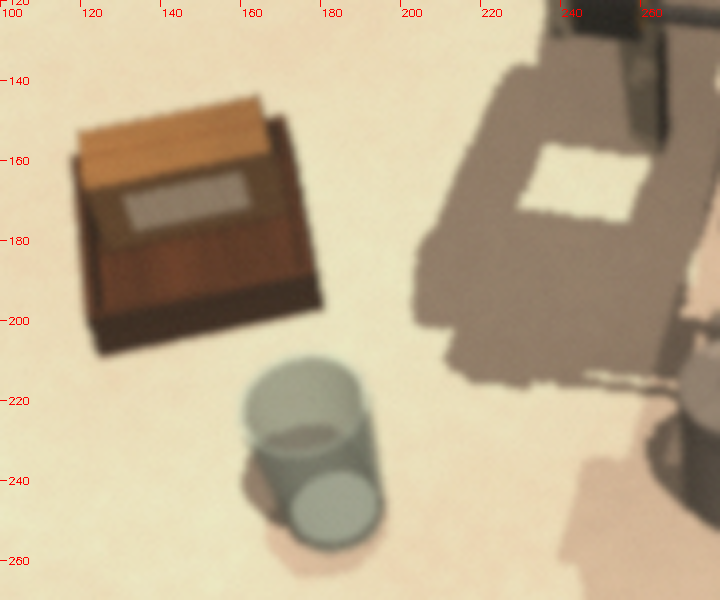

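The carton stands well inside the caddy's near wall (scene view, 120–165 × 145–180). In the wrist view the tin's lid hole is at (295,196), the pot behind it is at (297,235), the canister top is around (137,132) and the scale pan is at the left edge.

```bash
python3 -c "
from h import *
p=pose('w4')
crop('pics/w4.png',90,80,340,260,3,'pics/c11.png')
print(atz('wrist',(295,196),.094,p))
print(atz('wrist',(295,194),.094,p))"
```

```text
[0.59502459 0.01193234 0.094     ]
[0.59728953 0.01204704 0.094     ]
```

View pics/c11.png

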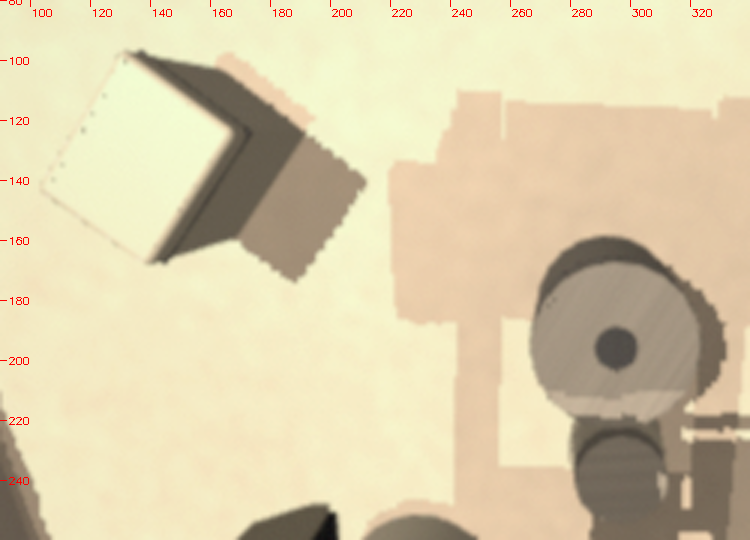

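```bash
python3 -c "
from m1 import *
p=pose('w4')
poly('wrist',[(131.7,97.3),(169,122.3),(140,167.7),(102.7,141.7)],.094,p)
plan([((.5955,.012,.20),-90,3),((.5955,.012,.085),-90,4)],93)"
```

```text
wrist [656.4 181.6  94. ]
  edge 42.9 -122.4
  edge 59.0 145.0
  edge 44.9 54.8
  edge 56.9 -37.2
t 7.95 pos [592.5  27.2 279.2] F [0.9 0.4 0.3] g 93.0
0.001, 0.016, 0.088, 0.002, -0.004, 0.008, 93, 0.002, 0.016, 0.088, 0.002, -0.004, 0.008, 93, 0.002, 0.017, 0.088, 0.002, -0.004, 0.008, 93, 0, 0, 0.096, 0, 0, 0, 93, 0, 0, 0.096, 0, 0, 0, 93, 0, 0, 0.096, 0, 0, 0, 93, 0, 0, 0.096, 0, 0, 0, 93
```

move_arm:
  motion: [0.001,0.016,0.088,0.002,-0.004,0.008,93,0.002,0.016,0.088,0.002,-0.004,0.008,93,0.002,0.017,0.088,0.002,-0.004,0.008,93,0,0,0.08,0,0,0,93,0,0,0.05,0,0,0,93,0,0,0,0,0,0,93]

```text
time: 8.55
position: [0.5943, 0.005, 0.1589]
tcp_rot: [1.0, -0.006, 0.002, -0.0]
contact_force: [-0.7, 0.2, 1.2]
grip_width: 0.093
```

```bash
python3 -c "
from h import *
plan([((.5955,.012,.083),-90,3)],93)"
```

```text
t 8.55 pos [594.3   5.  158.9] F [-0.7  0.2  1.2] g 93.0
0.001, -0.008, 0.084, 0, -0.001, -0.003, 93, 0.001, -0.008, 0.084, 0, -0.001, -0.003, 93, 0.001, -0.008, 0.084, 0, -0.001, -0.003, 93
```

move_arm:
  motion: [0.001,-0.01,0.07,0,-0.001,-0.004,93,0.001,-0.008,0.07,0,-0.001,-0.003,93,0.001,-0.004,0.06,0,0,0,93,0,0,0.03,0,0,0,93]

```text
time: 8.95
position: [0.5975, 0.01, 0.0943]
tcp_rot: [1.0, -0.002, 0.004, 0.0]
contact_force: [0.6, -0.1, 0.4]
grip_width: 0.093
```

```bash
python3 -c "
from h import *
delta((.5955,.012,.083),-90)"
```

```text
t 8.95 pos [597.5  10.   94.3] yaw -90.3 j6 89 F [ 0.6 -0.1  0.4] grip 93.0
dist mm [-2.1 -2.  11.3] turn deg [ 0.   -0.46 -0.28]
per row shares (N=1): [-0.0071 -0.0065  0.0376] [ 0.     -0.0051 -0.0031]
```

move_arm:
  motion: [-0.007,-0.006,0.025,0,-0.005,-0.003,93,0,0,0.012,0,0,0,50,0,0,0.002,0,0,0,50,0,0,0.002,0,0,0,50,0,0,0.002,0,0,0,50,0,0,0.002,0,0,0,50,0,0,0,0,0,0,50]
  grip_force: 25

```text
time: 9.65
position: [0.5968, 0.0114, 0.084]
tcp_rot: [1.0, -0.0, 0.002, 0.0]
contact_force: [-0.1, 0.0, -3.3]
grip_width: 0.0632
```

```bash
python3 -c "
from h import *
delta((.5955,.012,.083),-90)"
```

```text
t 9.65 pos [596.8  11.4  84. ] yaw -90.0 j6 89 F [-0.1  0.  -3.3] grip 63.2
dist mm [-1.3 -0.6  1. ] turn deg [ 0.01 -0.2  -0.04]
per row shares (N=1): [-0.0042 -0.0019  0.0034] [ 0.0001 -0.0023 -0.0004]
```

```bash
python3 -c "
from h import *
plan([((.5968,.0114,.23),-90,4),((.5,.23,.25),-90,6)],50)"
```

```text
t 9.65 pos [596.8  11.4  84. ] F [-0.1  0.  -3.3] g 63.2
0, 0, -0.122, 0, -0.001, 0, 50, 0, 0, -0.122, 0, -0.001, 0, 50, 0, 0, -0.122, 0, -0.001, 0, 50, 0, 0, -0.122, 0, -0.001, 0, 50, -0.054, -0.121, -0.011, 0, 0, 0, 50, -0.054, -0.121, -0.011, 0, 0, 0, 50, -0.054, -0.121, -0.011, 0, 0, 0, 50, -0.054, -0.121, -0.011, 0, 0, 0, 50, -0.054, -0.121, -0.011, 0, 0, 0, 50, -0.054, -0.121, -0.011, 0, 0, 0, 50
```

move_arm:
  motion: [0,0,-0.05,0,-0.001,0,50,0,0,-0.12,0,-0.001,0,50,0,0,-0.13,0,-0.001,0,50,0,0,-0.13,0,-0.001,0,50,-0.054,-0.121,-0.03,0,0,0,50,-0.054,-0.121,-0.01,0,0,0,50,-0.054,-0.121,-0.01,0,0,0,50,-0.054,-0.121,-0.01,0,0,0,50,-0.054,-0.121,-0.01,0,0,0,50,-0.04,-0.1,-0.01,0,0,0,50,0,0,0,0,0,0,50,0,0,0,0,0,0,50]

```text
time: 10.85
position: [0.4984, 0.2297, 0.2548]
tcp_rot: [1.0, -0.001, 0.0, -0.001]
contact_force: [-0.6, 0.0, -3.3]
grip_width: 0.064
```

```bash
python3 -c "
from h import *
wshot('w5')
crop('pics/w5.png',40,120,300,330,3,'pics/c12.png')
delta((.497,.36,.25),-90)"
```

```text
t 10.90 pos [498.6 229.5 254.9] yaw -90.2 j6 112 F [-0.1 -0.2 -2.8] grip 63.4
dist mm [  -2.  -130.5    5.2] turn deg [-0.13 -0.   -0.19]
per row shares (N=1): [-0.0067 -0.4351  0.0173] [-0.0014 -0.     -0.0021]
```

View pics/w5.png

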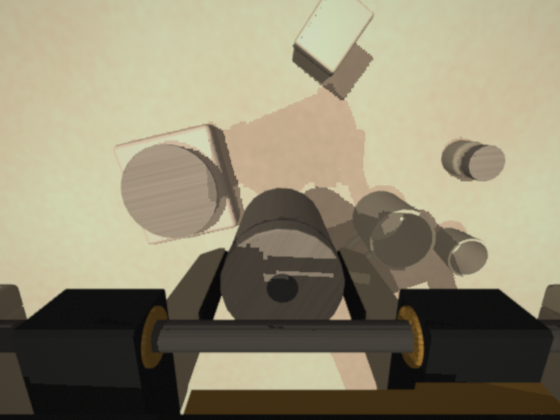

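View pics/c12.png

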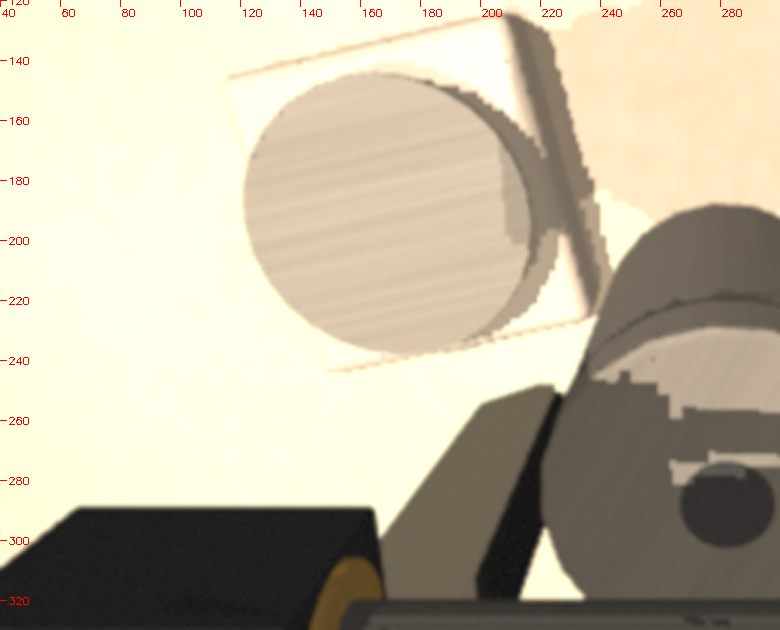

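```bash
python3 -c "
from h import *
from scipy.optimize import least_squares
p=pose('w5'); a=np.linspace(0,2*np.pi,73)
def ext(c,z,r):
    P=np.array([proj('wrist',(c[0]+r*np.cos(t),c[1]+r*np.sin(t),z),p) for t in a]); return np.array([P[:,0].min(),P[:,0].max(),P[:,1].min(),P[:,1].max()])
m=np.array([121.3,217.3,144,238.3])
for z in (.06,): 
    r=least_squares(lambda c:ext(c,z,.055)-m,[.497,.36]); print('pan',r.x,r.fun)
r=least_squares(lambda c:ext(c[:2],c[2],.055)-m,[.497,.36,.06]); print('pan free z',r.x)
print('tin', atz('wrist',(282.3,288.3),p[0][2]+.010,p)-p[0])
"
```

```text
pan [0.49753147 0.35790342] [-0.6489506   0.65599865 -0.01767227  0.08841252]
pan free z [0.49700108 0.35887688 0.05738743]
tin [-1.25602669e-03  1.15313403e-05  1.00000000e-02]
```

```bash
python3 -c "
from h import *
plan([((.498,.3585,.23),-90,4),((.498,.3585,.16),-90,3)],50)"
```

```text
t 10.90 pos [498.6 229.5 254.9] F [-0.1 -0.2 -2.8] g 63.4
-0.001, -0.107, 0.021, 0, 0, -0.001, 50, -0.001, -0.108, 0.021, 0, 0, -0.001, 50, -0.001, -0.108, 0.021, 0, 0, -0.001, 50, -0.001, -0.108, 0.021, 0, 0, -0.001, 50, 0, 0, 0.078, 0, 0, 0, 50, 0, 0, 0.078, 0, 0, 0, 50, 0, 0, 0.078, 0, 0, 0, 50
```

move_arm:
  motion: [-0.001,-0.107,0.02,0,0,-0.001,50,-0.001,-0.107,0.02,0,0,-0.001,50,-0.001,-0.107,0.02,0,0,-0.001,50,-0.001,-0.1,0.02,0,0,0,50,0,0,0.04,0,0,0,50,0,0,0.04,0,0,0,50,0,0,0.03,0,0,0,50,0,0,0,0,0,0,50]

```text
time: 11.7
position: [0.5022, 0.352, 0.1964]
tcp_rot: [1.0, -0.005, 0.0, 0.0]
contact_force: [-0.3, -1.6, -2.5]
grip_width: 0.0636
```

```bash
python3 -c "
from h import *
delta((.498,.3585,.155),-90)"
```

```text
t 11.70 pos [502.2 352.  196.4] yaw -90.5 j6 123 F [-0.3 -1.6 -2.5] grip 63.6
dist mm [-4.3 -6.5 41.4] turn deg [ 0.   -0.04 -0.54]
per row shares (N=1): [-0.0142 -0.0217  0.1379] [ 0.     -0.0004 -0.006 ]
```

move_arm:
  motion: [-0.008,-0.012,0.04,0,0,-0.005,50,-0.006,-0.01,0.04,0,0,0,50,0,0,0.035,0,0,0,50,0,0,0.015,0,0,0,50,0,0,0,0,0,0,50]

```text
time: 12.2
position: [0.4981, 0.3574, 0.1546]
tcp_rot: [1.0, -0.001, 0.001, -0.0]
contact_force: [0.9, -0.2, -2.6]
grip_width: 0.0636
```

```bash
python3 -c "
from h import *
delta((.498,.3585,.14),-90)"
```

```text
t 12.20 pos [498.1 357.4 154.6] yaw -90.2 j6 123 F [ 0.9 -0.2 -2.6] grip 63.6
dist mm [-0.1 -1.1 14.6] turn deg [-0.01 -0.08 -0.17]
per row shares (N=1): [-0.0005 -0.0037  0.0486] [-0.0001 -0.0008 -0.0019]
```

Now in small steps onto the pan.

move_arm:
  motion: [0,-0.003,0.012,0,0,-0.001,50,0,0,0.012,0,0,0,50,0,0,0.01,0,0,0,50,0,0,0.008,0,0,0,50]

```text
time: 12.6
position: [0.4986, 0.3587, 0.1423]
tcp_rot: [1.0, -0.001, 0.001, -0.001]
contact_force: [0.1, -0.6, -2.4]
grip_width: 0.0635
```

```bash
python3 -c "
from h import *
delta((.498,.3585,.14),-90)"
```

```text
t 12.60 pos [498.6 358.7 142.3] yaw -90.1 j6 123 F [ 0.1 -0.6 -2.4] grip 63.5
dist mm [-0.6  0.2  2.3] turn deg [-0.06 -0.16 -0.06]
per row shares (N=1): [-0.0019  0.0006  0.0075] [-0.0007 -0.0018 -0.0007]
```

move_arm:
  motion: [0,0,0.007,0,-0.001,0,50,0,0,0.007,0,0,0,50,0,0,0.003,0,0,0,50]

```text
time: 12.9
position: [0.4987, 0.3587, 0.1372]
tcp_rot: [1.0, -0.001, 0.001, -0.001]
contact_force: [-0.7, -0.9, 0.8]
grip_width: 0.0632
```

move_arm:
  motion: [0,0,0,0,0,0,68,0,0,0,0,0,0,80,0,0,0,0,0,0,84,0,0,0,0,0,0,84,0,0,-0.02,0,0,0,84,0,0,-0.1,0,0,0,84,0,0,-0.12,0,0,0,90]

```text
time: 13.6
position: [0.4976, 0.3579, 0.2076]
tcp_rot: [1.0, -0.001, -0.002, 0.001]
contact_force: [0.9, -0.1, 1.3]
grip_width: 0.0878
```

```bash
python3 -c "
from h import *
wshot('w6')
s=arm.snapshot('side');cv2.imwrite('pics/sd6.png',s[:,:,::-1])
crop('pics/sd6.png',200,270,380,420,4,'pics/c13.png')
delta((.656,.1825,.25),-36)"
```

```text
t 13.70 pos [499.1 358.9 212.9] yaw -90.1 j6 123 F [ 1.1  0.3 -0. ] grip 89.4
dist mm [157.3 176.1 -37. ] turn deg [-5.000e-02 -2.700e-01 -5.407e+01]
per row shares (N=1): [ 0.5242  0.587  -0.1235] [-5.000e-04 -3.000e-03 -6.008e-01]
```

View pics/w6.png

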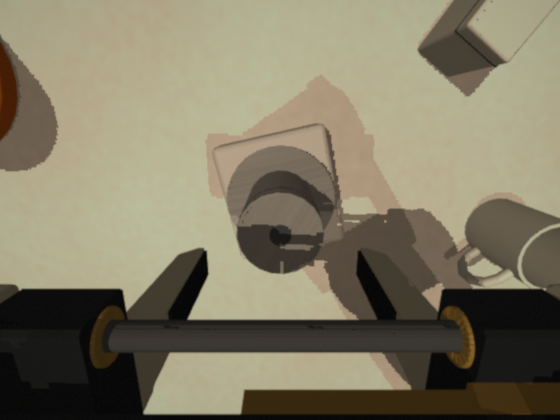

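View pics/c13.png

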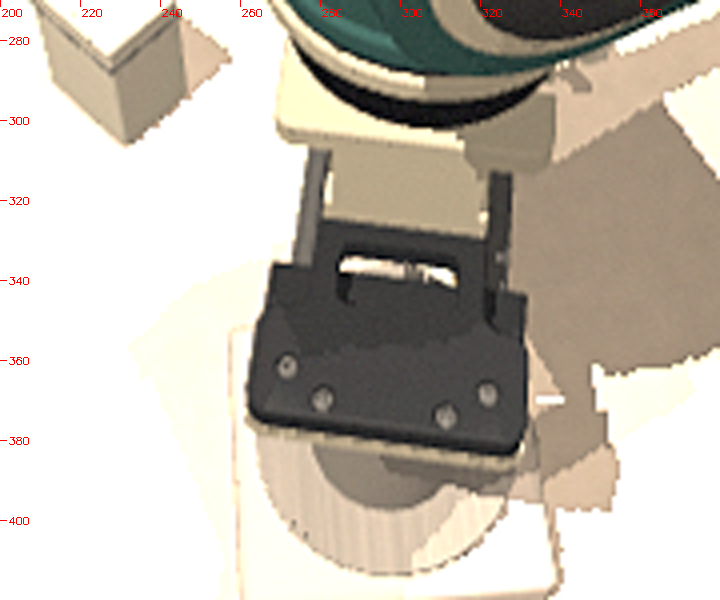

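The tin stands upright on the pan. Its lid hole is at (281,235) in the wrist view, with an even ring of pan around it, and the fingers are clear. On to the canister while it settles.

```bash
python3 -c "
from h import *
p=pose('w6');print('tin',atz('wrist',(281,235.5),.148,p))
plan([((.656,.182,.23),-36,8)],93)"
```

```text
tin [0.49746877 0.35859238 0.148     ]
t 13.70 pos [499.1 358.9 212.9] F [ 1.1  0.3 -0. ] g 89.4
0.065, 0.074, -0.007, 0, 0, -0.075, 93, 0.056, 0.081, -0.007, 0, 0, -0.075, 93, 0.046, 0.087, -0.007, 0, 0, -0.075, 93, 0.036, 0.092, -0.007, 0, 0, -0.075, 93, 0.025, 0.095, -0.007, 0, 0, -0.075, 93, 0.013, 0.098, -0.007, 0, 0, -0.075, 93, 0.002, 0.099, -0.007, 0, 0, -0.075, 93, -0.01, 0.098, -0.007, 0, 0, -0.075, 93
```

move_arm:
  motion: [0.065,0.074,-0.01,0,0,-0.075,93,0.056,0.081,-0.007,0,0,-0.075,93,0.046,0.087,-0.007,0,0,-0.075,93,0.036,0.092,-0.007,0,0,-0.075,93,0.025,0.095,-0.007,0,0,-0.075,93,0.013,0.098,-0.007,0,0,-0.075,93,0.002,0.099,-0.007,0,0,-0.075,93,-0.01,0.098,-0.007,0,0,-0.075,93,0,0,0,0,0,0,93,0,0,0,0,0,0,93]

```text
time: 14.7
position: [0.6636, 0.1771, 0.2338]
tcp_rot: [0.882, 0.471, 0.004, -0.001]
contact_force: [-0.8, -0.3, -0.5]
grip_width: 0.0928
```

```bash
python3 -c "
from h import *
wshot('w7')
crop('pics/w7.png',200,120,370,300,4,'pics/c14.png')
s=arm.snapshot('side');cv2.imwrite('pics/sd7.png',s[:,:,::-1])
crop('pics/sd7.png',200,270,380,420,4,'pics/c15.png')
delta((.656,.182,.23),-36)"
```

```text
t 14.80 pos [663.2 177.7 233.8] yaw -33.8 j6 47 F [-0.2  0.9 -0.3] grip 93.5
dist mm [-0.5 -8.4  3.8] turn deg [ 0.17 -0.46  2.22]
per row shares (N=1): [-0.0016 -0.028   0.0127] [ 0.0019 -0.0051  0.0246]
```

View pics/c14.png

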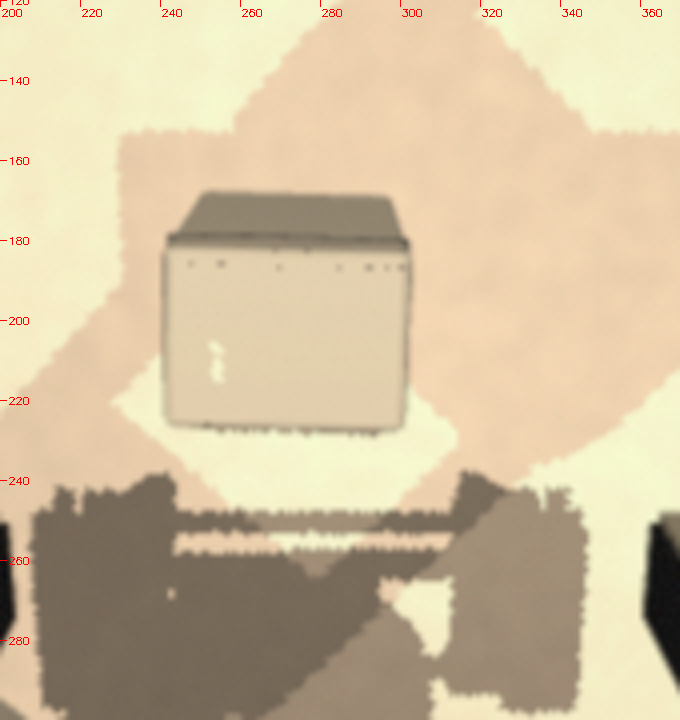

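View pics/c15.png

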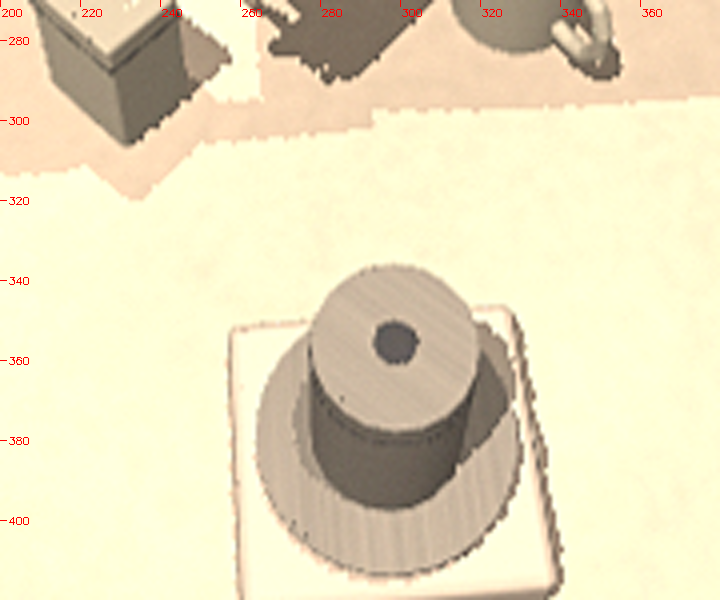

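The side view shows the tin upright, alone and centred on the pan. In the wrist view the canister top has corners (240.8,182), (302.3,182.5), (300.8,227.5) and (241.8,226.3).

```bash
python3 -c "
from m1 import *
p=pose('w7')
poly('wrist',[(240.8,182),(302.3,182.5),(300.8,227.5),(241.8,226.3)],.094,p)"
```

```text
wrist [656.2 184.   94. ]
  edge 58.1 -34.4
  edge 45.1 -124.7
  edge 58.2 144.8
  edge 44.3 55.2
```

```bash
python3 -c "
from h import *
plan([((.6562,.1837,.15),-34.8,3)],93)"
```

```text
t 14.80 pos [663.2 177.7 233.8] F [-0.2  0.9 -0.3] g 93.5
0, -0.01, 0.093, 0.001, -0.002, 0.004, 93, 0.001, -0.01, 0.093, 0.001, -0.002, 0.004, 93, 0.001, -0.01, 0.093, 0.001, -0.002, 0.004, 93
```

move_arm:
  motion: [0,-0.01,0.093,0.001,-0.002,0.004,93,0.001,-0.01,0.093,0.001,-0.002,0.004,93,0.001,-0.01,0.093,0.001,-0.002,0.004,93,0,0,0.03,0,0,0,93,0,0,0,0,0,0,93]

```text
time: 15.3
position: [0.6539, 0.1881, 0.1407]
tcp_rot: [0.887, 0.462, 0.001, -0.0]
contact_force: [0.1, -0.1, 0.5]
grip_width: 0.0932
```

```bash
python3 -c "
from h import *
delta((.6562,.1837,.083),-34.8)"
```

```text
t 15.30 pos [653.9 188.1 140.7] yaw -35.0 j6 49 F [ 0.1 -0.1  0.5] grip 93.2
dist mm [-2.4  4.4 57.7] turn deg [ 0.01 -0.07 -0.19]
per row shares (N=1): [-0.0079  0.0146  0.1923] [ 0.0001 -0.0008 -0.0021]
```

move_arm:
  motion: [-0.003,0.006,0.06,0,0,-0.001,93,-0.002,0.004,0.06,0,0,-0.001,93,-0.001,0.002,0.05,0,0,0,93,0,0,0.015,0,0,0,93,0,0,0,0,0,0,93]

```text
time: 15.8
position: [0.6569, 0.1849, 0.0834]
tcp_rot: [0.886, 0.463, 0.002, 0.0]
contact_force: [-0.9, -0.3, -0.6]
grip_width: 0.093
```

```bash
python3 -c "
from h import *
delta((.6562,.1837,.083),-34.8)"
```

```text
t 15.80 pos [656.9 184.9  83.4] yaw -34.8 j6 48 F [-0.9 -0.3 -0.6] grip 93.0
dist mm [-1.4  0.1  0.4] turn deg [ 0.14 -0.21  0.  ]
per row shares (N=1): [-0.0047  0.0003  0.0013] [ 0.0015 -0.0024  0.    ]
```

move_arm:
  motion: [-0.003,0,0.003,0,-0.001,0,50,0,0,0.003,0,0,0,50,0,0,0.003,0,0,0,50,0,0,0.003,0,0,0,50,0,0,0.002,0,0,0,50,0,0,0,0,0,0,50]
  grip_force: 25

```text
time: 16.4
position: [0.6573, 0.1843, 0.0811]
tcp_rot: [0.886, 0.463, 0.003, 0.001]
contact_force: [0.6, -1.1, -3.0]
grip_width: 0.0597
```

```bash
python3 -c "
from h import *
delta((.6562,.1837,.083),-34.8)
plan([((.656,.184,.22),-34.8,4),((*cad(.0265,.0337),.22),27.5,12)],50)"
```

```text
t 16.40 pos [657.3 184.3  81.1] yaw -34.8 j6 48 F [ 0.6 -1.1 -3. ] grip 59.7
dist mm [-1.1 -0.6 -1.9] turn deg [ 0.23 -0.24 -0.01]
per row shares (N=1): [-0.0036 -0.0019 -0.0064] [ 0.0026 -0.0026 -0.0001]
t 16.40 pos [657.3 184.3  81.1] F [ 0.6 -1.1 -3. ] g 59.7
0, 0, -0.116, 0.001, -0.001, 0, 50, 0, 0, -0.116, 0.001, -0.001, 0, 50, -0.001, -0.001, -0.116, 0.001, -0.001, 0, 50, -0.001, -0.001, -0.116, 0.001, -0.001, 0, 50, -0.137, 0.041, 0, 0, 0, -0.058, 50, -0.14, 0.028, 0, 0, 0, -0.058, 50, -0.142, 0.016, 0, 0, 0, -0.058, 50, -0.143, 0.003, 0, 0, 0, -0.058, 50, -0.142, -0.01, 0, 0, 0, -0.058, 50, -0.141, -0.023, 0, 0, 0, -0.058, 50, -0.138, -0.036, 0, 0, 0, -0.058, 50, -0.134, -0.048, 0, 0, 0, -0.058, 50, -0.129, -0.06, 0, 0, 0, -0.058, 50, -0.124, -0.071, 0, 0, 0, -0.058, 50, -0.117, -0.082, 0, 0, 0, -0.058, 50, -0.109, -0.092, 0, 0, 0, -0.058, 50
```

move_arm:
  motion: [0,0,-0.06,0.001,-0.001,0,50,0,0,-0.12,0.001,-0.001,0,50,-0.001,-0.001,-0.14,0.001,-0.001,0,50,-0.001,-0.001,-0.14,0.001,-0.001,0,50]

```text
time: 16.8
position: [0.6534, 0.1834, 0.214]
tcp_rot: [0.886, 0.463, -0.008, -0.002]
contact_force: [0.3, 0.1, -2.0]
grip_width: 0.0598
```

move_arm:
  motion: [-0.137,0.041,0,0,0,-0.058,50,-0.14,0.028,0,0,0,-0.058,50,-0.142,0.016,0,0,0,-0.058,50,-0.143,0.003,0,0,0,-0.058,50,-0.142,-0.01,0,0,0,-0.058,50,-0.141,-0.023,0,0,0,-0.058,50,-0.138,-0.036,0,0,0,-0.058,50,-0.134,-0.048,0,0,0,-0.058,50,-0.129,-0.06,0,0,0,-0.058,50,-0.124,-0.071,0,0,0,-0.058,50,-0.117,-0.082,0,0,0,-0.058,50,-0.09,-0.076,0,0,0,-0.058,50]

```text
time: 18.0
position: [0.5012, -0.3142, 0.2221]
tcp_rot: [0.495, 0.869, -0.003, -0.003]
contact_force: [0.1, -0.5, -2.3]
grip_width: 0.0602
```

```bash
python3 -c "
from h import *
plan([((*cad(.0265,.0337),.19),27.5,2)],50)"
```

```text
t 18.00 pos [ 501.2 -314.2  222.1] F [ 0.1 -0.5 -2.3] g 60.2
0.018, 0.003, 0.054, -0.003, -0.001, 0.018, 50, 0.018, 0.002, 0.054, -0.003, -0.001, 0.018, 50
```

move_arm:
  motion: [0.016,0.003,0.05,-0.003,-0.001,0.018,50,0.016,0.002,0.04,-0.003,-0.001,0.018,50,0,0,0,0,0,0,50,0,0,0,0,0,0,50]

```text
time: 18.4
position: [0.4956, -0.3073, 0.1926]
tcp_rot: [0.521, 0.853, 0.0, -0.0]
contact_force: [-0.6, -0.2, -2.4]
grip_width: 0.0602
```

```bash
python3 -c "
from h import *
wshot('w8')
delta((*cad(.0265,.0337),.19),27.5)
crop('pics/w8.png',150,120,350,320,4,'pics/c16.png')
"
```

```text
t 18.45 pos [ 495.6 -307.2  192.5] yaw 27.2 j6 -61 F [-0.1 -0.5 -3.2] grip 60.0
dist mm [2.3 2.3 2.5] turn deg [-0.01 -0.03 -0.33]
per row shares (N=1): [0.0078 0.0078 0.0085] [-0.0001 -0.0004 -0.0036]
```

View pics/w8.png

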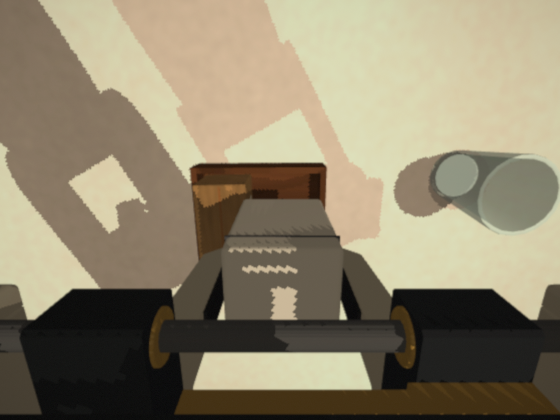

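View pics/c16.png

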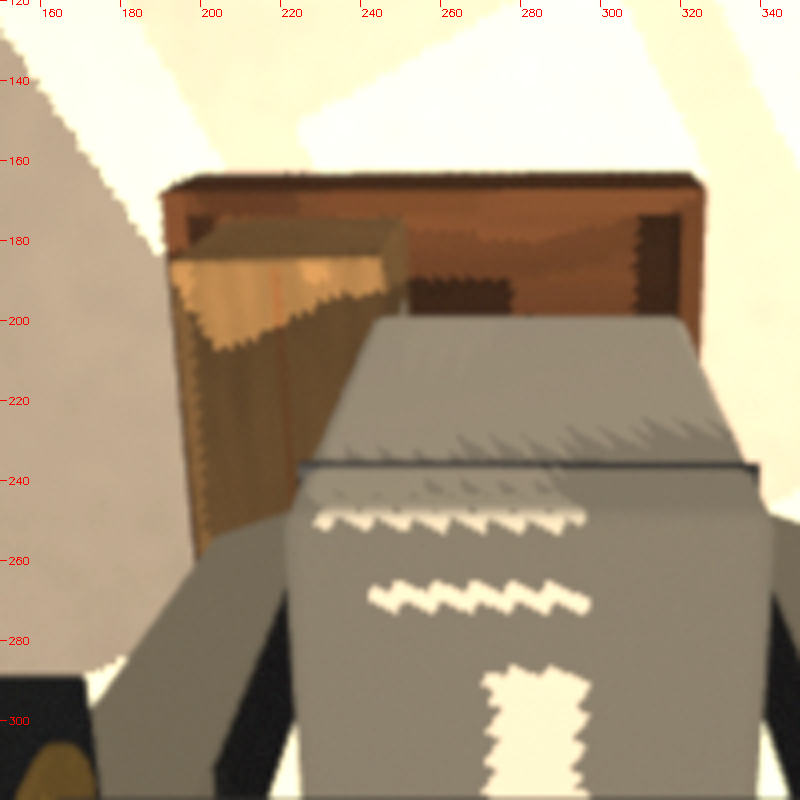

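```bash
cat > m2.py <<'E'
from h import *
def caddyframe(X,C=(0.4887,-0.3462),yaw=27.5):
    a=np.radians(yaw); d=np.array(X[:2])-C; return np.round(1e3*np.array([np.cos(a)*d[0]+np.sin(a)*d[1],-np.sin(a)*d[0]+np.cos(a)*d[1]]),1)
E
python3 -c "
from m2 import *
p=pose('w8')
for n,u,z in (('rimL',(190.8,168.8),.034),('rimR',(326.3,167.5),.034),('cartL',(192.5,185),.062),('cartR',(245.8,184.5),.062),('canL',(222,246.3),.2055),('canR',(342.5,246.3),.2055)):
    X=atz('wrist',u,z,p); print(n,np.round(X*1e3,1),caddyframe(X))
print('tcp',caddyframe(p[0]))"
```

```text
rimL [ 399.8 -319.4   34. ] [-66.5  64.8]
rimR [ 519. -257.   34.] [68.1 65.2]
cartL [ 412.2 -324.8   62. ] [-58.   54.3]
cartR [ 455.5 -302.1   62. ] [-9.1 54.4]
canL [ 459.6 -299.5  205.5] [-4.3 54.8]
canR [ 510.3 -273.5  205.5] [52.7 54.4]
tcp [24.1 31.3]
```

```bash
python3 -c "
from h import *
plan([((*cad(.0265,.034),.16),27.5,2)],50)"
```

```text
t 18.45 pos [ 495.6 -307.2  192.5] F [-0.1 -0.5 -3.2] g 60.0
0.004, 0.004, 0.054, 0, 0, -0.002, 50, 0.004, 0.004, 0.054, 0, 0, -0.002, 50
```

move_arm:
  motion: [0.004,0.004,0.04,0,0,-0.002,50,0.004,0.004,0.04,0,0,-0.002,50,0,0,0.015,0,0,0,50,0,0,0,0,0,0,50]

```text
time: 18.85
position: [0.4978, -0.3021, 0.1621]
tcp_rot: [0.517, 0.856, 0.0, 0.0]
contact_force: [0.2, -0.2, -3.3]
grip_width: 0.0603
```

```bash
python3 -c "
from h import *
delta((*cad(.0265,.034),.087),27.5)"
```

```text
t 18.85 pos [ 497.8 -302.1  162.1] yaw 27.7 j6 -61 F [ 0.2 -0.2 -3.3] grip 60.3
dist mm [-0.9 -2.  75.1] turn deg [0.01 0.   0.23]
per row shares (N=1): [-0.0031 -0.0065  0.2503] [0.0002 0.     0.0025]
```

move_arm:
  motion: [-0.002,-0.004,0.03,0,0,0.002,50,-0.001,-0.002,0.04,0,0,0,50,0,0,0.04,0,0,0,50,0,0,0.04,0,0,0,50,0,0,0.04,0,0,0,50]

```text
time: 19.35
position: [0.4969, -0.3043, 0.1017]
tcp_rot: [0.519, 0.855, 0.0, 0.001]
contact_force: [0.7, 0.0, -3.6]
grip_width: 0.0599
```

```bash
python3 -c "
from h import *
delta((*cad(.0265,.034),.087),27.5)"
```

```text
t 19.35 pos [ 496.9 -304.3  101.7] yaw 27.5 j6 -62 F [ 0.7  0.  -3.6] grip 59.9
dist mm [ 0.6 -0.1 14.7] turn deg [0.06 0.1  0.02]
per row shares (N=1): [ 0.0022 -0.0004  0.0491] [0.0007 0.0011 0.0002]
```

move_arm:
  motion: [0.001,0,0.015,0,0,0,50,0.001,0,0.015,0,0,0,50,0,0,0.008,0,0,0,50,0,0,0.004,0,0,0,50]

```text
time: 19.75
position: [0.4961, -0.3036, 0.0871]
tcp_rot: [0.519, 0.855, -0.0, -0.0]
contact_force: [-9.9, 4.0, 21.4]
grip_width: 0.0601
```

```bash
python3 -c "
from h import *
delta((*cad(.0265,.034),.087),27.5)"
```

```text
t 19.75 pos [ 496.1 -303.6   87.1] yaw 27.5 j6 -61 F [-9.9  4.  21.4] grip 60.1
dist mm [-0.4  0.3  0.1] turn deg [-0.01 -0.01  0.01]
per row shares (N=1): [-0.0014  0.0009  0.0004] [-0.0002 -0.0001  0.0001]
```

move_arm:
  motion: [0,0,-0.002,0,0,0,50,0,0,0,0,0,0,66,0,0,0,0,0,0,76,0,0,0,0,0,0,80,0,0,-0.02,0,0,0,80,0,0,-0.1,0,0,0,80,0,0,-0.15,0,0,0,93,0,0,-0.15,0,0,0,93,0,0,-0.05,0,0,0,93]

```text
time: 20.65
position: [0.4956, -0.3031, 0.2344]
tcp_rot: [0.519, 0.855, -0.0, -0.001]
contact_force: [0.3, -1.0, -0.3]
grip_width: 0.0925
```

```bash
python3 -c "
from h import *
wshot('w9')
delta((*cad(.0265,.034),.087),27.5)
crop('pics/w9.png',150,120,350,320,4,'pics/c17.png')
"
```

```text
t 20.70 pos [ 495.8 -303.3  235.1] yaw 27.5 j6 -61 F [0.4 0.6 2.5] grip 93.2
dist mm [ -0.8   0.4 148.1] turn deg [-0.01 -0.01  0.01]
per row shares (N=1): [-0.0027  0.0015  0.4937] [-0.0001 -0.0001  0.0002]
```

View pics/c17.png

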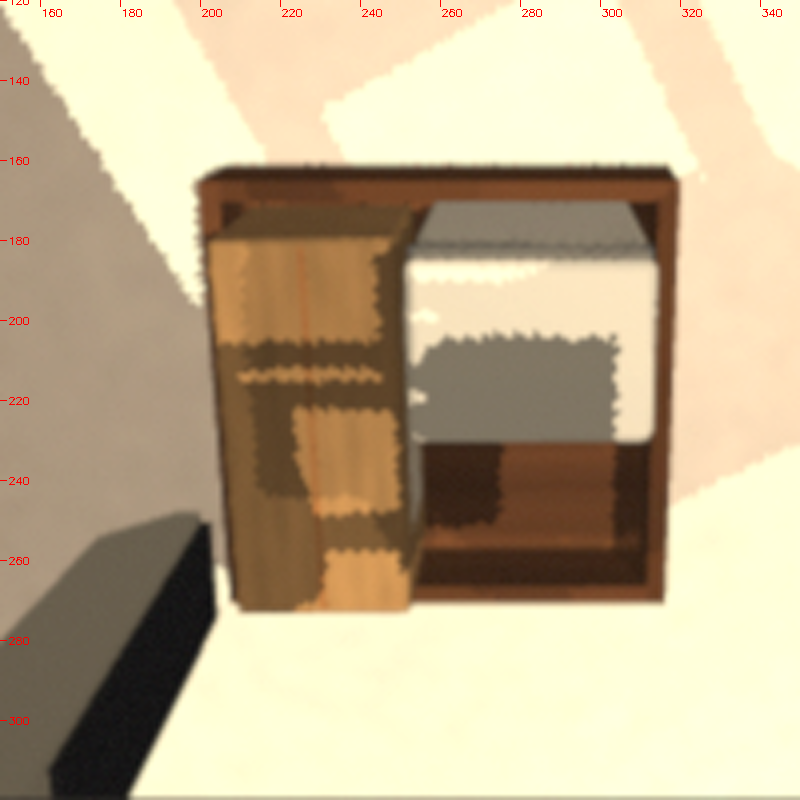

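The canister stands in the far right of the caddy beside the carton, with its top from (252,184) to (314,230). The near right space is free for the tin.

```bash
python3 -c "
from m2 import *
p=pose('w9')
for u in ((251.8,184.5),(314.5,184.5),(313.3,230.5),(253,230.5)): print('can',caddyframe(atz('wrist',u,.1,p)))
for u in ((202.5,180),(246,180),(252,272),(209,272)): print('cart',caddyframe(atz('wrist',u,.062,p)))
for u in ((199,165.5),(319.5,165.5),(316,270.5)): print('rim',caddyframe(atz('wrist',u,.034,p)))
plan([((.49,0.,.27),-62,12),((.4975,.3586,.26),-130,10)],93)"
```

```text
can [-2.2 57.2]
can [56.  57.2]
can [56.2 11.7]
can [-2.4 11.7]
cart [-57.6  54.1]
cart [-12.  54.]
cart [ -8.8 -53.2]
cart [-58.2 -53.2]
rim [-67.7  65.1]
rim [67.9 65.1]
rim [ 68.1 -65.9]
t 20.70 pos [ 495.8 -303.3  235.1] F [0.4 0.6 2.5] g 93.2
0.075, 0.037, -0.01, 0, 0, 0.083, 93, 0.08, 0.027, -0.01, 0, 0, 0.083, 93, 0.083, 0.017, -0.01, 0, 0, 0.083, 93, 0.084, 0.006, -0.01, 0, 0, 0.083, 93, 0.084, -0.005, -0.01, 0, 0, 0.083, 93, 0.083, -0.016, -0.01, 0, 0, 0.083, 93, 0.08, -0.027, -0.01, 0, 0, 0.083, 93, 0.076, -0.037, -0.01, 0, 0, 0.083, 93, 0.07, -0.046, -0.01, 0, 0, 0.083, 93, 0.064, -0.055, -0.01, 0, 0, 0.083, 93, 0.056, -0.063, -0.01, 0, 0, 0.083, 93, 0.048, -0.07, -0.01, 0, 0, 0.083, 93, 0.058, -0.104, 0.003, 0, 0, 0.076, 93, 0.046, -0.111, 0.003, 0, 0, 0.076, 93, 0.032, -0.115, 0.003, 0, 0, 0.076, 93, 0.018, -0.118, 0.003, 0, 0, 0.076, 93, 0.004, -0.119, 0.003, 0, 0, 0.076, 93, -0.01, -0.119, 0.003, 0, 0, 0.076, 93, -0.024, -0.117, 0.003, 0, 0, 0.076, 93, -0.038, -0.113, 0.003, 0, 0, 0.076, 93, -0.051, -0.108, 0.003, 0, 0, 0.076, 93, -0.063, -0.101, 0.003, 0, 0, 0.076, 93
```

```bash
python3 -c "
from h import *
plan([((.4975,.3586,.25),27.5,14)],93)"
```

```text
t 20.70 pos [ 495.8 -303.3  235.1] F [0.4 0.6 2.5] g 93.2
0.14, 0.073, -0.004, 0, 0, 0, 93, 0.14, 0.073, -0.004, 0, 0, 0, 93, 0.14, 0.073, -0.004, 0, 0, 0, 93, 0.14, 0.073, -0.004, 0, 0, 0, 93, 0.14, 0.073, -0.004, 0, 0, 0, 93, 0.14, 0.073, -0.004, 0, 0, 0, 93, 0.14, 0.073, -0.004, 0, 0, 0, 93, 0.14, 0.073, -0.004, 0, 0, 0, 93, 0.14, 0.073, -0.004, 0, 0, 0, 93, 0.14, 0.073, -0.004, 0, 0, 0, 93, 0.14, 0.073, -0.004, 0, 0, 0, 93, 0.14, 0.073, -0.004, 0, 0, 0, 93, 0.14, 0.073, -0.004, 0, 0, 0, 93, 0.14, 0.073, -0.004, 0, 0, 0, 93
```

move_arm:
  motion: [0.14,0.073,-0.004,0,0,0,93,0.14,0.073,-0.004,0,0,0,93,0.14,0.073,-0.004,0,0,0,93,0.14,0.073,-0.004,0,0,0,93,0.14,0.073,-0.004,0,0,0,93,0.14,0.073,-0.004,0,0,0,93,0.14,0.073,-0.004,0,0,0,93,0.14,0.073,-0.004,0,0,0,93,0.14,0.073,-0.004,0,0,0,93,0.14,0.073,-0.004,0,0,0,93,0.14,0.073,-0.004,0,0,0,93,0.14,0.073,-0.004,0,0,0,93]

```text
time: 21.9
position: [0.4934, 0.2817, 0.2414]
tcp_rot: [0.522, 0.853, -0.002, -0.002]
contact_force: [0.4, 0.2, 0.3]
grip_width: 0.0929
```

```bash
python3 -c "
from h import *
plan([((.4975,.3586,.25),27.5,3)],93)"
```

```text
t 21.90 pos [493.4 281.7 241.4] F [0.4 0.2 0.3] g 92.9
0.074, 0.043, -0.01, -0.001, 0, -0.002, 93, 0.074, 0.043, -0.01, -0.001, 0, -0.002, 93, 0.074, 0.043, -0.01, -0.001, 0, -0.002, 93
```

move_arm:
  motion: [0.074,0.043,0,-0.001,0,-0.002,93,0.07,0.04,0,-0.001,0,-0.002,93,0.04,0.02,0,0,0,0,93,0,0,0,0,0,0,93,0,0,0,0,0,0,93]

```text
time: 22.4
position: [0.4933, 0.352, 0.2362]
tcp_rot: [0.517, 0.856, -0.003, -0.003]
contact_force: [0.2, 0.6, 0.6]
grip_width: 0.0928
```

```bash
python3 -c "
from h import *
wshot('w10')
delta((.4975,.3586,.137),27.5)
s=arm.snapshot('scene');cv2.imwrite('pics/sc10.png',s[:,:,::-1])
"
```

```text
t 22.45 pos [493.4 351.8 236.3] yaw 27.7 j6 5 F [-0.7  0.3 -0.6] grip 93.1
dist mm [ 3.9  7.6 99.2] turn deg [-0.47 -0.1   0.22]
per row shares (N=1): [0.013  0.0255 0.3307] [-0.0052 -0.0011  0.0025]
```

View pics/w10.png

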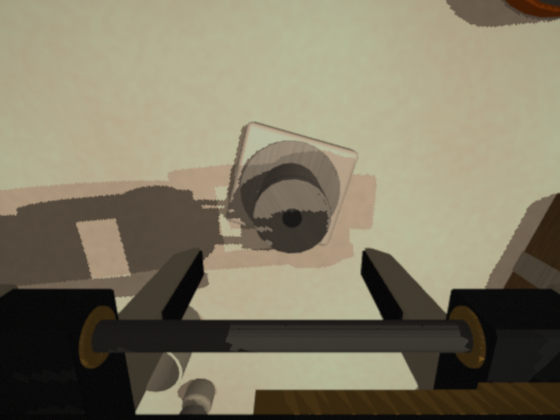

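View pics/sc10.png

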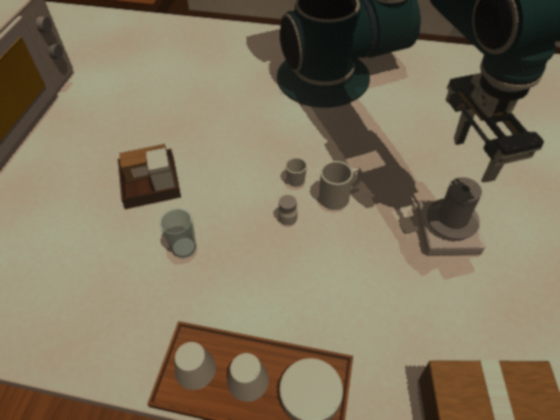

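The tin is still upright on the pan: its hole is at (291,217) in the wrist view and (462,186) in the scene view. The pot, cup, mug and tumbler stand where they were, and the caddy holds the carton and canister.

```bash
python3 -c "
from h import *
p=pose('w10')
X=tri([ray('wrist',(291,217),p),ray('wrist',(281,235.5),pose('w6')),ray('side',(299,354))]);print(X)
X=tri([ray('wrist',(291,217),p),ray('side',(299,354))]);print(X)
print(atz('wrist',(291,217),.148,p))
plan([((.4978,.3586,.19),27.5,3)],93)"
```

```text
[0.49731658 0.35836087 0.14767722]
[0.49681909 0.35949477 0.15146654]
[0.49645866 0.35977778 0.148     ]
t 22.50 pos [493.5 351.6 236.6] F [ 0.6 -0.5 -0.1] g 93.0
0.005, 0.008, 0.052, -0.002, 0, 0.001, 93, 0.005, 0.008, 0.052, -0.002, 0, 0.001, 93, 0.005, 0.008, 0.052, -0.002, 0, 0.001, 93
```

move_arm:
  motion: [0.004,0.008,0.05,-0.002,0,0.001,93,0.004,0.008,0.05,-0.002,0,0.001,93,0.004,0.008,0.05,0,0,0,93,0,0,0.03,0,0,0,93,0,0,0,0,0,0,93]

```text
time: 23.0
position: [0.4986, 0.3559, 0.1768]
tcp_rot: [0.52, 0.854, -0.0, -0.001]
contact_force: [0.5, -0.4, 0.2]
grip_width: 0.0934
```

```bash
python3 -c "
from h import *
delta((.4973,.359,.137),27.5)"
```

```text
t 23.00 pos [498.6 355.9 176.8] yaw 27.3 j6 6 F [ 0.5 -0.4  0.2] grip 93.4
dist mm [ 3.3  0.3 39.8] turn deg [-0.1  -0.08 -0.18]
per row shares (N=1): [0.0111 0.0011 0.1325] [-0.0011 -0.0009 -0.002 ]
```

move_arm:
  motion: [0.004,0.001,0.045,0,0,-0.002,93,0.003,0,0.045,0,0,0,93,0.002,0,0.035,0,0,0,93,0,0,0.01,0,0,0,93,0,0,0,0,0,0,93]

```text
time: 23.5
position: [0.4973, 0.3587, 0.1324]
tcp_rot: [0.519, 0.855, -0.001, -0.001]
contact_force: [0.5, 0.4, 0.4]
grip_width: 0.0934
```

```bash
python3 -c "
from h import *
delta((.4973,.359,.137),27.5)"
```

```text
t 23.50 pos [497.3 358.7 132.4] yaw 27.5 j6 6 F [0.5 0.4 0.4] grip 93.4
dist mm [ 0.3  0.1 -4.6] turn deg [-0.12 -0.08  0.03]
per row shares (N=1): [ 0.001   0.0005 -0.0154] [-0.0014 -0.0009  0.0003]
```

move_arm:
  motion: [0,0,-0.012,0,0,0,50,0,0,0,0,0,0,50,0,0,0,0,0,0,50,0,0,0,0,0,0,50,0,0,0,0,0,0,50,0,0,0,0,0,0,50]
  grip_force: 25

```text
time: 24.1
position: [0.4979, 0.359, 0.1384]
tcp_rot: [0.519, 0.855, 0.001, -0.001]
contact_force: [-0.4, -0.5, 0.4]
grip_width: 0.0636
```

```bash
python3 -c "
from h import *
delta((.4973,.359,.137),27.5)
plan([((.4973,.3590,.24),27.5,4),((*cad(.0265,-.024),.24),27.5,16)],50)"
```

```text
t 24.10 pos [497.9 359.  138.4] yaw 27.5 j6 6 F [-0.4 -0.5  0.4] grip 63.6
dist mm [ 0.3 -0.5  1.4] turn deg [ 0.02 -0.1   0.03]
per row shares (N=1): [ 0.0008 -0.0017  0.0046] [ 0.0003 -0.0011  0.0003]
t 24.10 pos [497.9 359.  138.4] F [-0.4 -0.5  0.4] g 63.6
0, 0, -0.085, 0, 0, 0, 50, 0, 0, -0.085, 0, 0, 0, 50, 0, 0, -0.085, 0, 0, 0, 50, 0, 0, -0.085, 0, 0, 0, 50, -0.134, -0.064, 0, 0, 0, 0, 50, -0.134, -0.064, 0, 0, 0, 0, 50, -0.134, -0.064, 0, 0, 0, 0, 50, -0.134, -0.064, 0, 0, 0, 0, 50, -0.134, -0.064, 0, 0, 0, 0, 50, -0.134, -0.064, 0, 0, 0, 0, 50, -0.134, -0.064, 0, 0, 0, 0, 50, -0.134, -0.064, 0, 0, 0, 0, 50, -0.134, -0.064, 0, 0, 0, 0, 50, -0.134, -0.064, 0, 0, 0, 0, 50, -0.134, -0.064, 0, 0, 0, 0, 50, -0.134, -0.064, 0, 0, 0, 0, 50, -0.134, -0.064, 0, 0, 0, 0, 50, -0.134, -0.064, 0, 0, 0, 0, 50, -0.134, -0.064, 0, 0, 0, 0, 50, -0.134, -0.064, 0, 0, 0, 0, 50
```

move_arm:
  motion: [0,0,-0.04,0,0,0,50,0,0,-0.1,0,0,0,50,0,0,-0.12,0,0,0,50,0,0,-0.12,0,0,0,50,-0.1,-0.05,-0.02,0,0,0,50,-0.134,-0.064,0,0,0,0,50,-0.134,-0.064,0,0,0,0,50,-0.134,-0.064,0,0,0,0,50,-0.134,-0.064,0,0,0,0,50,-0.134,-0.064,0,0,0,0,50,-0.134,-0.064,0,0,0,0,50,-0.134,-0.064,0,0,0,0,50]

```text
time: 25.3
position: [0.5074, 0.0055, 0.27]
tcp_rot: [0.515, 0.857, 0.001, 0.0]
contact_force: [1.1, 0.6, -3.4]
grip_width: 0.0637
```

```bash
python3 -c "
from h import *
plan([((*cad(.0265,-.024),.23),27.5,9)],50)"
```

```text
t 25.30 pos [507.4   5.5 270. ] F [ 1.1  0.6 -3.4] g 63.7
-0.121, -0.058, 0.015, 0, 0, 0.001, 50, -0.121, -0.057, 0.015, 0, 0, 0.001, 50, -0.121, -0.057, 0.015, 0, 0, 0.001, 50, -0.121, -0.057, 0.015, 0, 0, 0.001, 50, -0.121, -0.057, 0.015, 0, 0, 0.001, 50, -0.121, -0.057, 0.015, 0, 0, 0.001, 50, -0.121, -0.057, 0.015, 0, 0, 0.001, 50, -0.121, -0.057, 0.015, 0, 0, 0.001, 50, -0.121, -0.057, 0.015, 0, 0, 0.001, 50
```

move_arm:
  motion: [-0.121,-0.058,0.015,0,0,0.001,50,-0.121,-0.058,0.015,0,0,0.001,50,-0.121,-0.058,0.015,0,0,0.001,50,-0.121,-0.058,0.015,0,0,0.001,50,-0.121,-0.058,0.015,0,0,0.001,50,-0.121,-0.058,0.015,0,0,0.001,50,-0.121,-0.058,0.015,0,0,0.001,50,-0.11,-0.052,0.015,0,0,0.001,50,-0.06,-0.03,0.01,0,0,0,50,0,0,0,0,0,0,50,0,0,0,0,0,0,50]

```text
time: 26.4
position: [0.5151, -0.3517, 0.2368]
tcp_rot: [0.523, 0.852, 0.001, 0.002]
contact_force: [-0.2, 0.4, -2.4]
grip_width: 0.0637
```

```bash
python3 -c "
from h import *
delta((*cad(.0265,-.024),.21),27.5)"
```

```text
t 26.40 pos [ 515.1 -351.7  236.8] yaw 26.9 j6 -64 F [-0.2  0.4 -2.4] grip 63.7
dist mm [-6.8  5.6 26.8] turn deg [ 0.28  0.14 -0.61]
per row shares (N=1): [-0.0228  0.0185  0.0894] [ 0.0031  0.0015 -0.0067]
```

move_arm:
  motion: [-0.012,0.01,0.035,0.002,0.001,-0.005,50,-0.01,0.008,0.035,0.001,0,0,50,0,0,0.02,0,0,0,50,0,0,0,0,0,0,50]

```text
time: 26.8
position: [0.5245, -0.352, 0.2081]
tcp_rot: [0.518, 0.855, -0.0, 0.0]
contact_force: [-0.2, 0.2, -3.3]
grip_width: 0.0639
```

```bash
python3 -c "
from m2 import *
wshot('w11'); print(caddyframe(pose('w11')[0]))
delta((*cad(.0265,-.024),.16),27.5)
crop('pics/w11.png',150,120,350,320,4,'pics/c18.png')"
```

```text
[ 29.1 -21.7]
t 26.85 pos [ 524.5 -352.1  208.6] yaw 27.6 j6 -64 F [-0.5 -0.1 -2.9] grip 63.7
dist mm [-2.2 -2.6 48.6] turn deg [0.03 0.07 0.08]
per row shares (N=1): [-0.0072 -0.0087  0.1621] [0.0004 0.0007 0.0009]
```

View pics/c18.png

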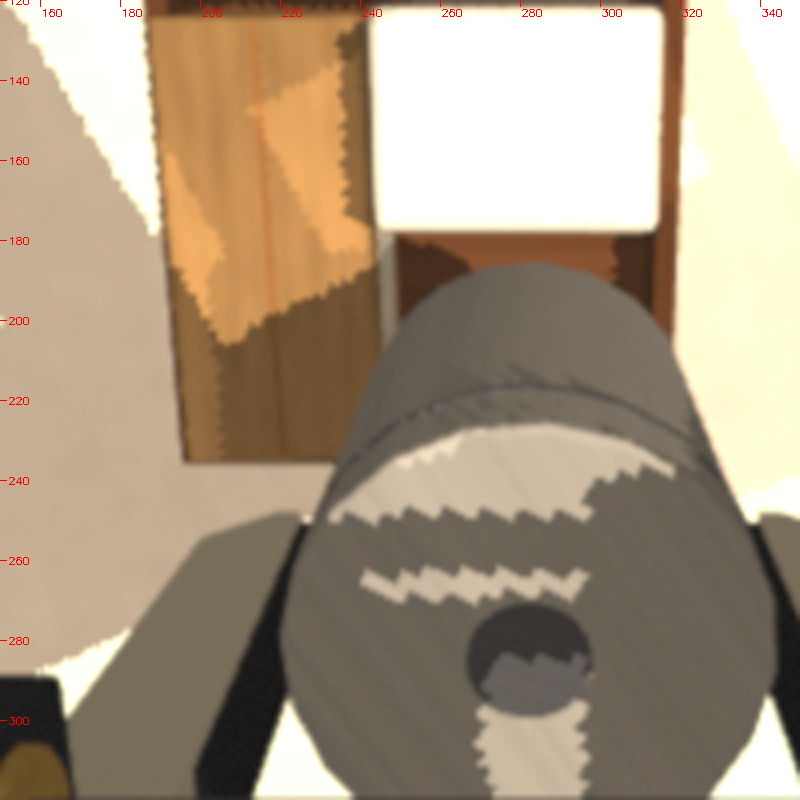

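```bash
python3 -c "
from m2 import *
p=pose('w11')
for n,u,z in (('hole',(282.3,285),.2175),('lidL',(220.5,284),.2175),('lidR',(344.3,284),.2175),('canL',(244.5,178),.1),('canR',(314.5,178),.1),('cartNR',(247,235.7),.062),('cartNL',(196,235.7),.062)):
    print(n,caddyframe(atz('wrist',u,z,p)))"
```

```text
hole [ 29.1 -21.1]
lidL [ -2.1 -20.5]
lidR [ 60.4 -20.5]
canL [-2.4 11.3]
canR [56.2 11.3]
cartNR [ -6.6 -55.3]
cartNL [-58.5 -55.4]
```

move_arm:
  motion: [-0.005,-0.004,0.05,0,0,0.001,50,-0.004,-0.003,0.05,0,0,0,50,0,0,0.035,0,0,0,50,0,0,0.01,0,0,0,50,0,0,0,0,0,0,50]

```text
time: 27.35
position: [0.5236, -0.3553, 0.1608]
tcp_rot: [0.519, 0.855, -0.0, 0.0]
contact_force: [0.1, 0.3, -2.2]
grip_width: 0.0636
```

```bash
python3 -c "
from m2 import *
print(caddyframe(arm.state()['position']))
delta((*cad(.0268,-.0248),.0905),27.5)"
```

```text
[ 26.8 -24.2]
t 27.35 pos [ 523.6 -355.3  160.8] yaw 27.5 j6 -64 F [ 0.1  0.3 -2.2] grip 63.6
dist mm [-0.5 -0.  70.3] turn deg [ 0.02  0.04 -0.01]
per row shares (N=1): [-0.0018 -0.      0.2344] [ 0.0002  0.0004 -0.0001]
```

move_arm:
  motion: [-0.001,0,0.035,0,0,0,50,-0.001,0,0.04,0,0,0,50,0,0,0.04,0,0,0,50,0,0,0.04,0,0,0,50,0,0,0.03,0,0,0,50]

```text
time: 27.85
position: [0.5244, -0.3563, 0.1023]
tcp_rot: [0.519, 0.855, -0.0, 0.002]
contact_force: [0.2, 0.5, -2.9]
grip_width: 0.0635
```

```bash
python3 -c "
from m2 import *
print(caddyframe(arm.state()['position']))
delta((*cad(.0268,-.0248),.0905),27.5)"
```

```text
[ 27.  -25.5]
t 27.85 pos [ 524.4 -356.3  102.3] yaw 27.5 j6 -64 F [ 0.2  0.5 -2.9] grip 63.5
dist mm [ 0.7 -0.2 11.7] turn deg [ 0.08  0.15 -0.02]
per row shares (N=1): [ 0.0023 -0.0007  0.0392] [ 0.0009  0.0017 -0.0002]
```

move_arm:
  motion: [0.001,0,0.015,0,0.001,0,50,0.001,0,0.012,0,0,0,50,0,0,0.006,0,0,0,50]

```text
time: 28.15
position: [0.5239, -0.3556, 0.0908]
tcp_rot: [0.519, 0.855, 0.0, 0.0]
contact_force: [-8.7, 4.9, 19.0]
grip_width: 0.0636
```

Floor contact is at the expected height. Release and retreat.

move_arm:
  motion: [0,0,-0.002,0,0,0,50,0,0,0,0,0,0,70,0,0,0,0,0,0,80,0,0,0,0,0,0,84,0,0,-0.02,0,0,0,84,0,0,-0.1,0,0,0,84,0,0,-0.15,0,0,0,93,0,0,-0.15,0,0,0,93,0,0,-0.1,0,0,0,93,0,0,0,0,0,0,93,0,0,0,0,0,0,93]

```text
time: 29.25
position: [0.5236, -0.3555, 0.2574]
tcp_rot: [0.519, 0.855, 0.0, 0.002]
contact_force: [-0.5, -0.4, -2.3]
grip_width: 0.0929
```

```bash
python3 -c "
from m2 import *
wshot('w12')
cv2.imwrite('pics/sc12.png',arm.snapshot('scene')[:,:,::-1])
cv2.imwrite('pics/sd12.png',arm.snapshot('side')[:,:,::-1])
print(arm.state()['time'],arm.state()['position'])
crop('pics/w12.png',150,120,350,320,4,'pics/c19.png')"
```

```text
29.4 [ 0.52339156 -0.35531782  0.25590771]
```

View pics/c19.png

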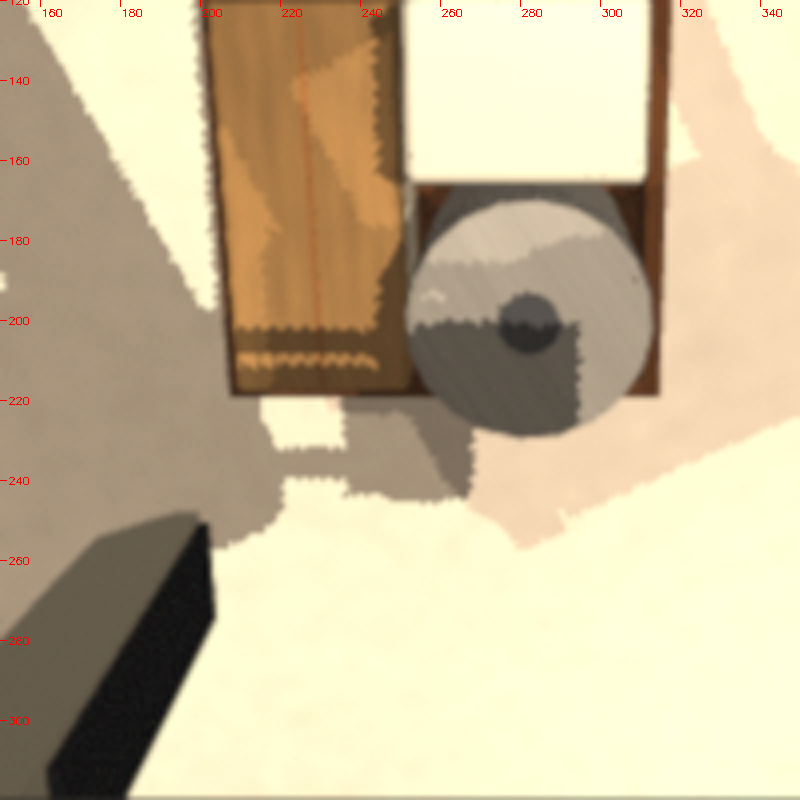

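View pics/sd12.png

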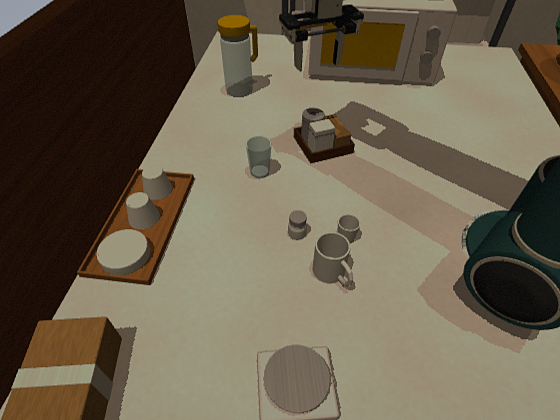

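View pics/sc12.png

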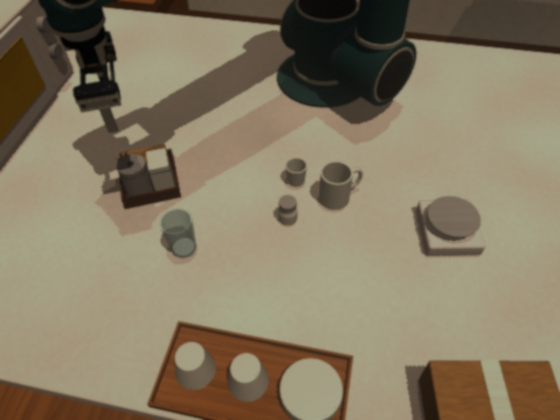

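```bash
python3 -c "
from m2 import *
crop('pics/sd12.png',285,95,365,170,8,'pics/c20.png')
crop('pics/sc12.png',105,130,195,215,7,'pics/c21.png')
print('tin',caddyframe(atz('wrist',(282.3,200.5),.1,pose('w12'))))"
```

```text
tin [ 27.2 -24.3]
```

View pics/c20.png

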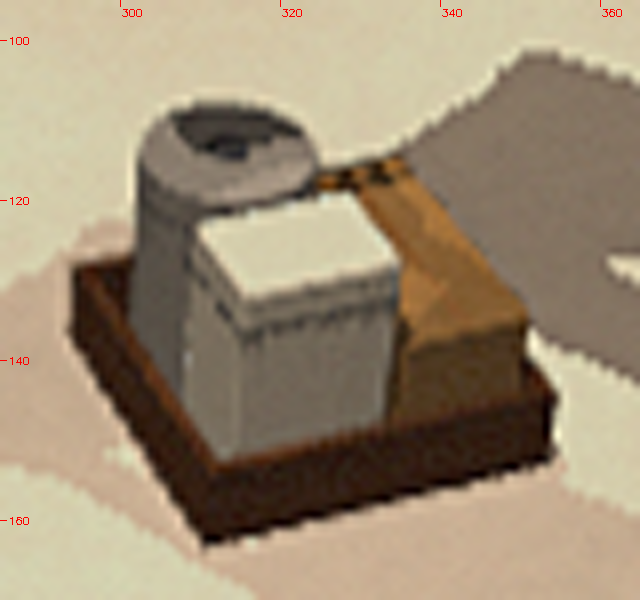

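View pics/c21.png

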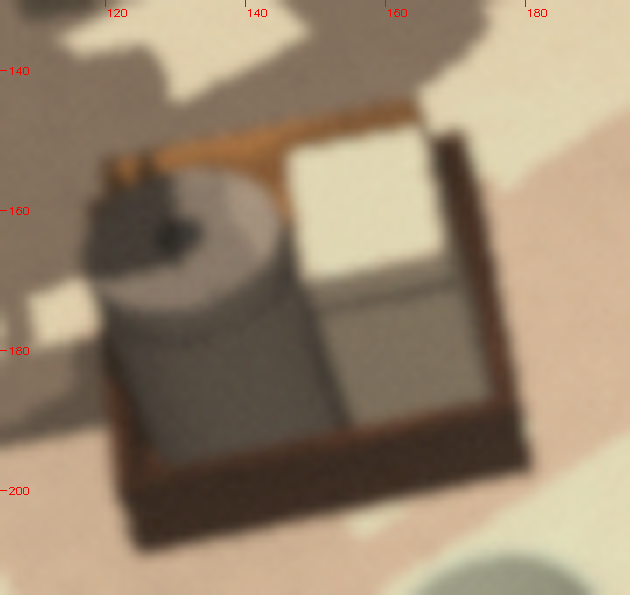

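```bash
python3 -c "
from m2 import *
for a,b in (((130.4,163.9),(313.4,113.3)),((156.9,158.7),(322.1,125.9))):
    X=tri([ray('scene',a),ray('side',b)]);print(np.round(X,4),caddyframe(X))
# pots before/after
X=tri([ray('scene',(288,204)),ray('side',(297.8,216.8))]);print(X)
a=cv2.imread('pics/side0.png').astype(int);b=cv2.imread('pics/sd12.png').astype(int)
for n,(x0,y0,x1,y1) in dict(mug=(312,230,354,292),esp=(336,213,362,244),tum=(244,134,276,180)).items(): print(n,np.abs(a-b)[y0:y1,x0:x1].mean())
s=arm.state();print(s['time'],s['grip_width'],s['qvel'].round(3))"
```

```text
[ 0.5239 -0.3548  0.0996] [ 27.3 -23.9]
[ 0.4956 -0.3028  0.0969] [26.2 35.3]
[0.5323648  0.00609819 0.05758121]
mug 6.141065028161802
esp 6.2324234904880065
tum 7.33106884057971
29.4 0.09309947818246707 [ 0.     0.006  0.008  0.001 -0.001  0.001]
```

The tin's top is at 99.6 mm and the canister's at about 97 mm, so both stand on the floor. All three are inside the walls, and the bystanders haven't moved. Handing in.

```bash
python3 -c "
from bench import arm
print(arm.job_done()); print(arm.state()['time'])"
```

```text
the job is handed in; nothing more can be done
None
the job is handed in; nothing more can be done
```

The tin has been check-weighed and all three goods are packed upright in the caddy. I handed the job in at about 29.5 s, with the gripper open and clear above the caddy.

**Weighing:** the tin was let go on the pan within about 1 mm of my estimate of the middle. It stood there untouched for roughly 10 s while I packed the canister. Its measured top puts the pan about 6 mm down. I couldn't read the tin-to-scale contact force directly; the wrist force stayed within a few N while I set the tin down.

**Last checks in the caddy frame (mm):**

| Item | x | y | Top height | Expected top |
|---|---|---|---|---|
| Coffee tin | 27 | -24 | 99.6 | 100 |
| Canister | 26 to 27 | 34 to 35 | 97 | 100 |
| Tea carton | -33 to -34 | about 0 | not measured | 62 |

- **Floor contact:** the tin and canister each met the floor at the expected height, with a brief press of about 20 N. I let the carton go at its expected floor height without a clear contact reading, and in the pictures it stands flat and clear of the walls.
- **Bystanders:** the mug, tumbler, espresso cup and milk pot look unmoved in the before-and-after pictures.

**Disagreements:** the fixed cameras placed things about 2 to 4 mm further along +y than the wrist camera did. I mostly used the wrist values, which matched what the grasps showed. The canister's 97 mm is about 3 mm short of expected; the fixed cameras also read its top low before it was moved, so I put this down to measurement error.

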